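Pair up a plaster mould in the lever clamp and hold it shut at five clicks

TASK

One half of a two-part plaster casting mould stands in the clamp against the fixed jaw: find its mate among the three socketed halves standing on the bench and stand it upright on the clamp bed in front of it, parting face to parting face, and let go of it. Then take the clamp lever by its black T-grip and push it over towards the mould exactly five clicks from rest, never a sixth since plaster cracks, and finish still holding the lever there with the two halves closed tight, so that I can strap them; leave the other mould halves and the tools where they are.

Things in the scene. Friction and masses are not known exactly. Their poses are not given: they have to be found in the camera images.
- clamp: Grey mould clamp bolted to the bench, 435 mm long (its own y), 100 wide, yaw within 0.2 rad. Origin on the bench top, z up. Flat bed, top at z = 30, from y = -270 to 165. Fixed jaw (86 wide, top at z = 108) has its face at y = -115, looking to +y; a domed half stands there on x = 0, back on the jaw, parting face at y = -79. The other domed half waits on the bed end at y = -240.
- jaw_plate: Sprung moving jaw: steel plate 84 wide, 12 thick, top at clamp z = 102. Origin at the clamp origin when the lever rests; its face is then at clamp y = -23, so the mate (36 thick, plus 5 mm domes) goes into y = -79 to -23. The lever drives it to -y, 6 mm a click: it slides a loose half along the bed, closes it on its partner after the 3rd click, then squeezes.
- lever (a joint): Lever angle, rad: 0 at rest (0.45 from upright, to clamp +y), grows as the grip is pushed to clamp -y, stop at 1.02. A plunger clicks over teeth at 0.08, 0.24, 0.40, 0.56, 0.72, 0.88: just after a dwell the push jumps about 6 N, then falls as much until it drops into the next dwell (0.16, 0.32 ... 0.80 is five clicks). Push 6 to 17 N; a light grip feels it best. Not locking: springs back if let go.
- lever_arm: The lever itself with its T-grip (rigid, turning with joint lever). Origin on the pivot axis, its z along the lever to the grip, x along the pivot axis (the clamp's x).
- grip (a point): Centre of the black T-grip on top of the lever: a round bar 28 mm across and 60 long, lying along the clamp x, on a 9 mm rod. 165 mm from the pivot axis, 224 mm above the bench at rest. Can be taken from above, fingers before and behind the bar (closing along the clamp y) so that it turns between the pads; keep the tips above the leaning rod, no more than 16 mm below the bar axis.
- pivot (a point): Point on the pivot axis of the lever, in the plane of its swing: 125 mm along +y and 75 mm above the clamp's origin. The axis is the clamp's x.
- block_domed: Plain block half of a mould, white plaster, 66 wide, 36 thick, 92 high, rectangular outline, 220 g. Origin: centre of the underside; z up, width along x, thickness along y. Parting face to +y, with casting hollow and two round domes, 5 mm proud. Mate: block_socket. It stands in the clamp or waits on the bed end, yaw as the clamp.
- facet_domed: Facetted half, white plaster, 66 wide, 36 thick, 78 high, its two upright back edges cut off at 45 degrees by 14 mm, 170 g. Origin: centre of the underside; z up, width along x, thickness along y. Parting face to +y, with hollow and two domes, 5 mm proud. Mate: facet_socket. It stands in the clamp or waits on the bed end, yaw as the clamp.
- block_socket: Plain block half, 66 wide, 36 thick, 92 high, rectangular outline, about 210 g, standing on the bench. Origin: centre of the underside; z up, width along x, thickness along y. Parting face to -y, with hollow and two sockets for the domes of block_domed. Can be gripped across its width. In the clamp its yaw equals the clamp yaw.
- facet_socket: Facetted half, 66 wide, 36 thick, 78 high, back edges (at +y) cut off at 45 degrees by 14 mm, about 160 g, standing on the bench. Origin: centre of the underside; z up, width along x, thickness along y. Parting face to -y, with sockets for facet_domed. Its parallel sides reach from y = -18 to +4: grip across the width at about y = -7.
- slim_socket: Half of a third mould whose partner is not here: 54 wide, narrowing to 36 above 55 mm, 36 thick, 104 high, white plaster, standing on the bench. To be left alone.
- block_domed_face (a point): On the parting face of block_domed, on its middle line, 13 mm above its underside; axes as the half.
- facet_domed_face (a point): The same point on facet_domed.
- block_socket_face (a point): On the parting face of block_socket, on its middle line, 13 mm above its underside; axes as the half.
- facet_socket_face (a point): The same point on facet_socket.
- cog_stamp: Wooden cog-shaped stamp, 96 mm across, 9 thick, lying flat; leave alone. Origin under its centre.
- rib: Wooden rib, 102 by 52, 4 thick, lying flat; leave alone. Origin under its centre.
- loop_tool: Loop tool lying down, 170 long, 11 high; leave alone. Origin under the middle of its handle, loop to its +x.
- wood_knife: Wooden modelling knife, 172 long, 6 thick, lying flat; leave alone. Origin under the middle of its handle, blade to its +x.
- slip_bowl: Terracotta bowl, 110 across, 50 high; leave alone. Origin under its centre.
- glaze_jar: Glass jar with white cap, 64 across, 85 high; leave alone. Origin under its centre.
- glaze_brush: Brush lying down, 190 long; leave alone. Origin under its middle.
Not all that is in view belongs to the job. Leave any orange or purple look-alike of the facet_socket alone.

How it is judged (in metres and radians):
On the way, in this order (a step that is already met when the one before it is completed fails the run):
1. the matching half stands on the clamp bed, facing its partner, let go, with the lever still at rest (((x of block_socket_face in the frame of block_domed_face between -0.007 and 0.007 m and y of block_socket_face in the frame of block_domed_face between -0.002 and 0.022 m and z of block_socket_face in the frame of block_domed_face between -0.006 and 0.006 m and x of block_domed_face in the frame of clamp between -0.02 and 0.02 m and y of block_domed_face in the frame of clamp between -0.095 and -0.065 m and angle between each of block_socket, block_domed's own z axis and vertical below 0.1 rad and angle between the y axis of block_socket and the y axis of block_domed, either way round below 0.12 rad and contact force between the fingers and block_socket below 0.2 N) or (x of facet_socket_face in the frame of facet_domed_face between -0.007 and 0.007 m and y of facet_socket_face in the frame of facet_domed_face between -0.002 and 0.022 m and z of facet_socket_face in the frame of facet_domed_face between -0.006 and 0.006 m and x of facet_domed_face in the frame of clamp between -0.02 and 0.02 m and y of facet_domed_face in the frame of clamp between -0.095 and -0.065 m and angle between each of facet_socket, facet_domed's own z axis and vertical below 0.1 rad and angle between the y axis of facet_socket and the y axis of facet_domed, either way round below 0.12 rad and contact force between the fingers and facet_socket below 0.2 N)) and value of joint lever below 0.06 rad), for 0.2 s.
2. the lever is held by the fingers on its fifth click, the halves closed (((x of block_socket_face in the frame of block_domed_face between -0.007 and 0.007 m and y of block_socket_face in the frame of block_domed_face between -0.002 and 0.003 m and z of block_socket_face in the frame of block_domed_face between -0.006 and 0.006 m and x of block_domed_face in the frame of clamp between -0.02 and 0.02 m and y of block_domed_face in the frame of clamp between -0.095 and -0.065 m and angle between each of block_socket, block_domed's own z axis and vertical below 0.1 rad and angle between the y axis of block_socket and the y axis of block_domed, either way round below 0.12 rad and contact force between the fingers and block_socket below 0.2 N and contact force between jaw_plate and block_socket above 5 N) or (x of facet_socket_face in the frame of facet_domed_face between -0.007 and 0.007 m and y of facet_socket_face in the frame of facet_domed_face between -0.002 and 0.003 m and z of facet_socket_face in the frame of facet_domed_face between -0.006 and 0.006 m and x of facet_domed_face in the frame of clamp between -0.02 and 0.02 m and y of facet_domed_face in the frame of clamp between -0.095 and -0.065 m and angle between each of facet_socket, facet_domed's own z axis and vertical below 0.1 rad and angle between the y axis of facet_socket and the y axis of facet_domed, either way round below 0.12 rad and contact force between the fingers and facet_socket below 0.2 N and contact force between jaw_plate and facet_socket above 5 N)) and value of joint lever between 0.725 and 0.875 rad and contact force between the fingers and lever_arm above 1.5 N), for 0.2 s.
At the end, for the whole second after the job is handed in: Mate upright on the clamp bed, let go, within 7 mm sideways, 3 mm of closed and 0.12 rad of its partner at the fixed jaw, pressed by the jaw plate with over 5 N; fingers on the lever (over 1.5 N) hold it still past the fifth click and before the sixth (0.725 to 0.875 rad) (all of step 2 and velocity of joint lever between -0.1 and 0.1 rad/s); the arm keeps its last pose, push and grip.
It fails at once if the lever went over a sixth click (value of joint lever above 0.9 rad).
It fails at once if a mould half toppled (angle between any of block_domed, facet_domed, block_socket, facet_socket, slim_socket's own z axis and vertical above 0.6 rad).
It fails at once if a mould half that does not belong to the pair, or a tool on the bench, was shifted by more than 30 mm (distance of any of cog_stamp, rib, loop_tool, wood_knife, slip_bowl, glaze_jar, glaze_brush, slim_socket, block_domed, facet_domed from where it was at the start of the episode above 0.03 m or (y of block_domed_face in the frame of clamp above -0.15 m and distance of facet_socket from where it was at the start of the episode above 0.03 m) or (y of facet_domed_face in the frame of clamp above -0.15 m and distance of block_socket from where it was at the start of the episode above 0.03 m)).
It also fails if it takes over 64 s, if anything falls off the work surface, if the arm or the gripper's body presses on something with over 40 N, if the wrist force passes 120 N, or if a joint passes its speed limit or range.

ROBOT

A 6-joint arm with a two-finger parallel gripper is mounted at the origin on the work surface. World frame = base frame: x ahead of the robot, y to its left, z up, the work surface at z = 0. Lengths are in m, angles in degrees, forces in N, time in s.
With the tool pointing down it reaches from about 0.35 to 0.875 m from the base axis. Payload 4.2 kg.
Tool frame: the origin (TCP) lies midway between the tips of the shut fingers; the grasp point (between the pads) lies 19 mm behind it; z points along the fingers, y is the direction in which the jaws open and shut (so a half turn about z gives the same grasp; the last joint's range is limited). The gripper opens to 87 mm and grips with 3 to 60 N. Pads are 19 mm wide; open, the fingers measure 117 mm over their backs; the gripper's body (75 mm by 190 mm) begins 51 mm behind the grasp point.
Start: joints at [80.707, 22.042, 0.453, 0, -68.411, -14.817], TCP at [0.255, 0.57, 0.223] pointing down, gripper open.
Joint ranges: [-179.83, 179.83], [-69.29, 118.12], [-61.27, 80.66], [-181.25, 117.63], [-171.15, -9.14], [-177.46, 177.46]. Speed limits (degrees/s): [159.86, 159.86, 180, 180, 180, 180].

INTERFACE

Orientations are given as a 3x3 rotation matrix whose columns are the frame's x, y, z axes.
In Python, from station import sense, capture, calibration, finish_job gives the robot as it stands.
- The arm moves only by the tool carry_out, never from a script. Its argument "commands" is one flat list of numbers, 6 for each row, row after row: the shift along the tool's x, y, z in mm, then the turn, a rotation vector about the tool's x, y, z in rad. A call has 1 to 5 rows; each row shifts and turns the pose as measured when the row begins, along the tool's axes as they then stand; what a row does not reach is not made up. A row lasts 1/8 s, in which the tool goes at most 62.5 mm and 10.7 degrees, less where a joint would pass 70% of its speed; a pose out of reach is approached as far as the arm can. A call is refused whole if a number of a shift passes 62.5 or a number of a turn 0.188, either way. A call with a gripper value outside its range is refused whole. "grip" is the finger opening in mm, from 0 to 87, set as the call begins (left out, the last holds). The fingers move at their own pace and stop on an object; the grip force is fixed at half the most. Time passes only in rows, so rows that do not move let the fingers close. It gives the time, the measured TCP pose, the force and the opening at its end, in the units of the state.
- sense(): the state, without advancing time (a new reading comes with each control period).
- capture(name): name is "scene" or "top"; returns the picture (480x640x3 uint8, red, green, blue); there is no depth.
- calibration(name): a dict with "fx", "fy", "cx", "cy" (pixels), "rvec" (rotation vector, rad) and "tvec" (3), from world to camera coordinates, as OpenCV has them. Camera axes: x right, y down, z forward; pixel columns grow to the right and rows downward; lengths in m; the calibration is good to about 2 mm. A picture is of the moment at which its call begins. calibration takes no time and is no camera call.
- finish_job(): hands the job in, once; it reports no verdict.
The state is a dict: "time_s": time; "joints": joint angles; "joint_velocities": joint speeds; "effort": joint torques, N m; "tcp_pos": TCP position; "ee_rot": TCP orientation; "wrist_force": force on the tool from outside, world axes, zero at the start; "moment": the same for the moment, N m; "gripper_width": opening from 0.0 (shut) to 1.0 (fully open).
Only numpy, scipy, OpenCV 4.12 (cv2) and the standard library are available. Lean on these libraries where they do the work, as an engineer would, in place of code of your own. Each camera call takes 0.05 s, during which the arm holds its last target.

## Working session

There is one attempt and no reset: what is moved stays moved. The work goes in short steps, Python scripts to look and compute and a tool call to move; the robot and the scene stay as the last step left them, time stands still between calls to the robot, and variables do not carry over. Pictures are saved under pics/ and viewed, and the job is handed in when it is done.

Besides the shell and the picture viewer there is one more tool, called after "Emit:" as name(argument=value, ...) on one line, values as JSON. carry_out: Moves the arm, as the interface text tells. Its arguments: {"type":"object","properties":{"commands":{"type":"array"},"grip":{"type":"number"}},"required":["commands"]}

```bash
ls; mkdir -p pics; python3 - <<'E'
from station import *
import cv2
print(sense())
for n in("scene","top"):
    cv2.imwrite(f"pics/{n}0.png",capture(n)[:,:,::-1]); print(calibration(n))
E
```

```text
pics
{'time_s': 0.0, 'joints': array([ 8.07087501e+01,  2.20903150e+01,  3.80274336e-01, -2.78934921e-02,
       -6.84119776e+01, -1.48183151e+01]), 'joint_velocities': array([-0.03721147,  0.03882637, -0.00716966, -0.07022946,  0.12095842,
       -0.06088911]), 'effort': array([-9.19236882e-04, -3.90663207e+01,  1.87402046e+01,  4.22001645e+00,
        1.08812356e-02, -2.03806576e-04]), 'tcp_pos': array([0.25502611, 0.56994265, 0.22147053]), 'ee_rot': array([[ 9.12692661e-01, -4.08645913e-01, -7.90571445e-04],
       [-4.08646664e-01, -9.12690413e-01, -2.02855109e-03],
       [ 1.07412134e-04,  2.17450808e-03, -9.99997630e-01]]), 'wrist_force': array([-0.02924955,  0.68160273,  0.31735472]), 'moment': array([-0.0151269 ,  0.00316501, -0.00586371]), 'gripper_width': 0.9980579952784421}
{'fx': 577.1698883259808, 'fy': 577.1698883259808, 'cx': 320.76181482047184, 'cy': 244.61747978475668, 'rvec': array([ 0.70980404,  2.7860723 , -0.82538756]), 'tvec': array([ 0.48379742, -0.10414747,  1.4940245 ])}
{'fx': 523.465030375139, 'fy': 523.465030375139, 'cx': 326.83466833010726, 'cy': 238.92892538934166, 'rvec': array([ 2.12122449, -2.14452573,  0.18996549]), 'tvec': array([-0.05925677,  0.54860618,  1.19832948])}
```

View pics/scene0.png

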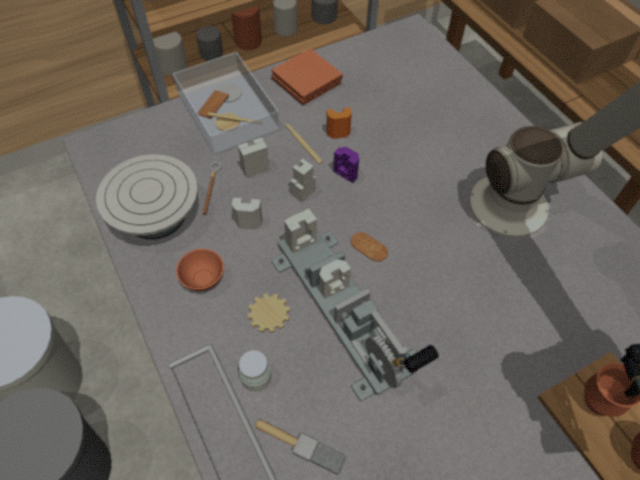

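View pics/top0.png

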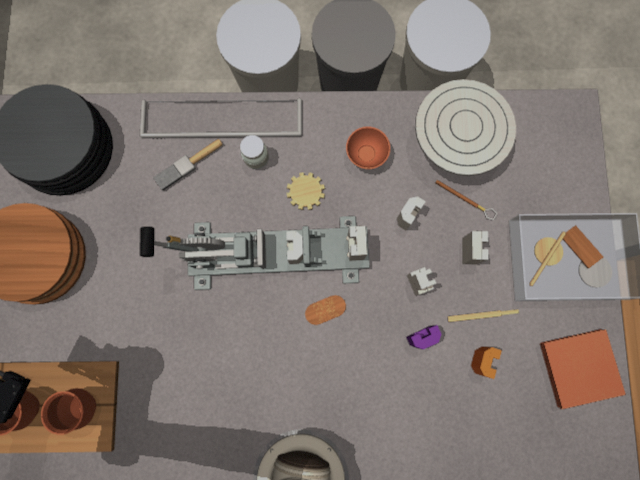

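```bash
cat > h.py <<'E'
import numpy as np, cv2
from station import *
def cam(n):
    c=calibration(n);K=np.array([[c['fx'],0,c['cx']],[0,c['fy'],c['cy']],[0,0,1]]);return K,np.array(c['rvec']),np.array(c['tvec'])
def proj(n,P):
    K,r,t=cam(n);return cv2.projectPoints(np.array(P,float).reshape(-1,3),r,t,K,None)[0].reshape(-1,2)
def ray(n,uv):
    K,r,t=cam(n);R=cv2.Rodrigues(r)[0];uv=np.array(uv,float).reshape(-1,2)
    d=(np.linalg.inv(K)@np.c_[uv,np.ones(len(uv))].T).T@R;return -R.T@t,d
def onz(n,uv,z):
    o,d=ray(n,uv);s=(z-o[2])/d[:,2];return o+d*s[:,None]
E
python3 - <<'E'
import cv2
t=cv2.imread('pics/top0.png');s=cv2.imread('pics/scene0.png')
cv2.imwrite('pics/c1.png',cv2.resize(t[190:310,130:380],(800,384),interpolation=cv2.INTER_CUBIC))
cv2.imwrite('pics/c2.png',cv2.resize(t[180:310,390:520],(600,600),interpolation=cv2.INTER_CUBIC))
cv2.imwrite('pics/c3.png',cv2.resize(s[120:300,210:370],(533,600),interpolation=cv2.INTER_CUBIC))
cv2.imwrite('pics/c4.png',cv2.resize(s[200:400,260:450],(570,600),interpolation=cv2.INTER_CUBIC))
E
```

```text
(no output)
```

View pics/c1.png

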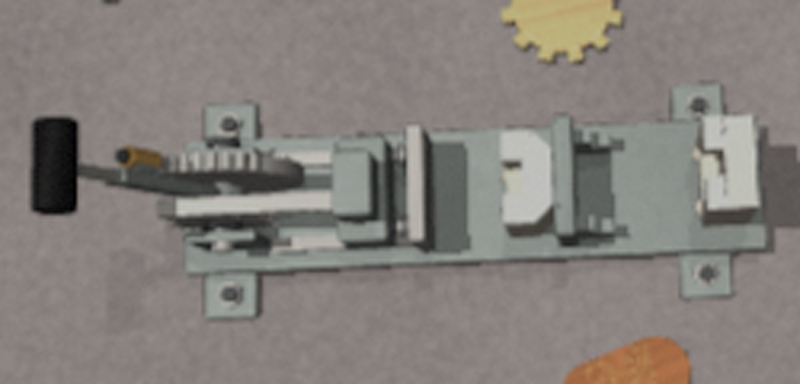

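View pics/c2.png

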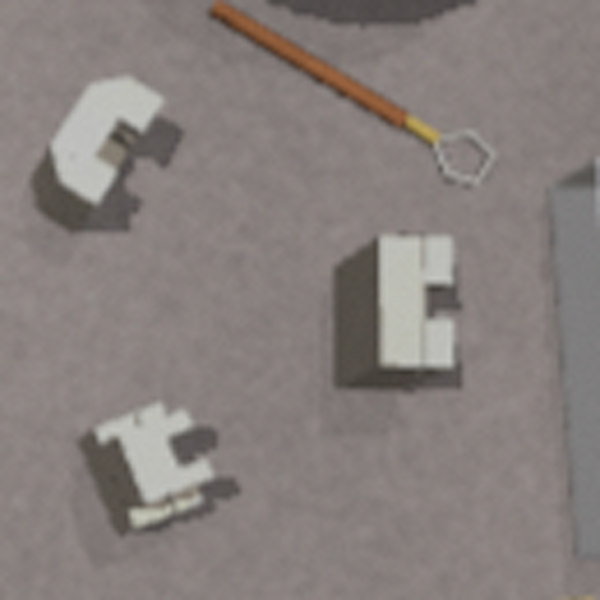

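View pics/c3.png

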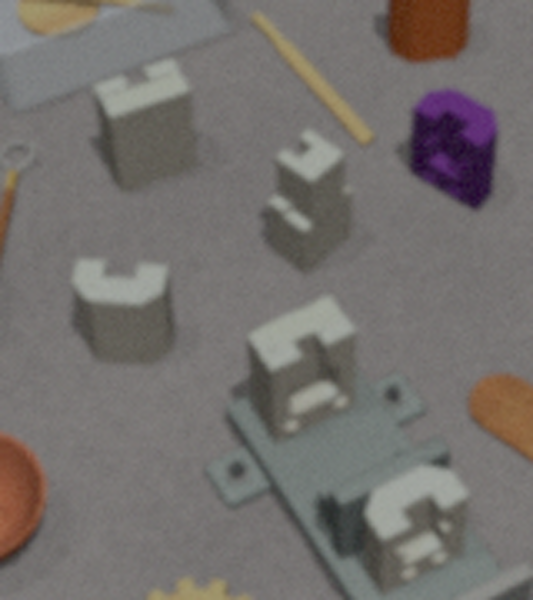

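View pics/c4.png

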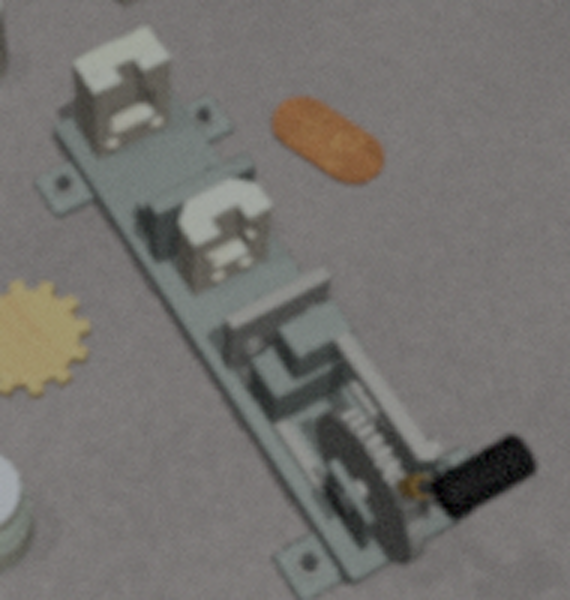

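The half against the fixed jaw (top ≈ (294,245)) has cut back corners, so it is facet_domed and the block waits on the bed end (357,240). Candidate mates in the top picture:
- (413,210): white, cut back corners. This fits facet_socket.
- (480,247): plain block.
- (424,281): stepped slim half.
- (488,362) orange and (427,337) purple: look-alikes.

The enlarged crop confirms (413,210).

```bash
python3 - <<'E'
from h import *
t=cv2.imread('pics/top0.png');g=cv2.cvtColor(t,cv2.COLOR_BGR2GRAY);hsv=cv2.cvtColor(t,cv2.COLOR_BGR2HSV)
def top(box,z,th=165):
    u0,v0,u1,v1=box;m=np.zeros_like(g);m[v0:v1,u0:u1]=(g[v0:v1,u0:u1]>th)*255
    cs,_=cv2.findContours(m,cv2.RETR_EXTERNAL,cv2.CHAIN_APPROX_NONE);c=max(cs,key=cv2.contourArea)
    P=onz('top',c.reshape(-1,2),z)[:,:2]
    r=cv2.minAreaRect((P*1000).astype(np.float32));print(box,'area',cv2.contourArea(c),'rect mm',r,'yawbox',cv2.boxPoints(r).round(1).tolist())
    return P
top((395,190,435,230),.078)
top((283,225,305,268),.108)
top((345,222,370,262),.122)
top((465,225,495,270),.092)
# grip
m=((g<60)).astype(np.uint8)*255;mm=np.zeros_like(m);mm[220:265,135:160]=m[220:265,135:160]
cs,_=cv2.findContours(mm,0,1);c=max(cs,key=cv2.contourArea);P=onz('top',c.reshape(-1,2),.224);print('grip',cv2.minAreaRect((P[:,:2]*1000).astype(np.float32)))
# scene grip
s=cv2.imread('pics/scene0.png');gs=cv2.cvtColor(s,6);mm=np.zeros_like(gs);mm[335:380,402:445]=(gs[335:380,402:445]<50)*255
cs,_=cv2.findContours(mm,0,1);c=max(cs,key=cv2.contourArea);P=onz('scene',c.reshape(-1,2),.224);print('grip s',cv2.minAreaRect((P[:,:2]*1000).astype(np.float32)))
print(proj('top',[[.5,0,0],[.5,.3,0],[.7,0,0]]))
E
```

```text
(395, 190, 435, 230) area 273.5 rect mm ((613.7947387695312, -263.8513488769531), (35.185340881347656, 64.68035888671875), 56.4733772277832) yawbox [[577.0999755859375, -260.70001220703125], [631.0, -296.3999938964844], [650.5, -267.0], [596.5999755859375, -231.3000030517578]]
(283, 225, 305, 268) area 335.5 rect mm ((525.5750732421875, 10.590662002563477), (34.015933990478516, 61.98333740234375), 89.84388732910156) yawbox [[494.5, -6.300000190734863], [556.5, -6.5], [556.5999755859375, 27.5], [494.6000061035156, 27.700000762939453]]
(345, 222, 370, 262) area 353.0 rect mm ((532.0570068359375, -130.62062072753906), (64.11832427978516, 41.04106140136719), 1.45066237449646) yawbox [[499.5, -110.9000015258789], [500.5, -151.89999389648438], [564.5999755859375, -150.3000030517578], [563.5999755859375, -109.30000305175781]]
(465, 225, 495, 270) area 314.5 rect mm ((523.6316528320312, -416.0819091796875), (32.22811508178711, 64.15103149414062), 86.59847259521484) yawbox [[490.70001220703125, -430.29998779296875], [554.7000122070312, -434.1000061035156], [556.5999755859375, -401.8999938964844], [492.6000061035156, -398.1000061035156]]
grip ((515.87451171875, 301.61956787109375), (61.055885314941406, 28.38906478881836), 2.8726258277893066)
grip s ((518.2242431640625, 300.0182800292969), (65.73046875, 29.81903839111328), 2.813425302505493)
[[300.397677   261.79825679]
 [177.95991337 263.10705751]
 [300.19709962 183.01699344]]
```

```bash
cat >> h.py <<'E'
from scipy.spatial.transform import Rotation as Ro
def plan(pos,yang,n=5,vmax=60,wmax=.185):
    """rows toward pos (m) with tool down and tool y axis at world angle yang (deg)"""
    st=sense();p=np.array(st['tcp_pos']);R=np.array(st['ee_rot'])
    a=np.radians(yang);y=np.array([np.cos(a),np.sin(a),0]);z=np.array([0,0,-1.]);T=np.c_[np.cross(y,z),y,z]
    pos=np.array(pos,float);out=[]
    for i in range(n):
        d=R.T@(pos-p)*1000;L=np.abs(d).max();d=d*min(1,vmax/max(L,1e-9))
        w=Ro.from_matrix(R.T@T).as_rotvec();L=np.abs(w).max();w=w*min(1,wmax/max(L,1e-9))
        row=list(np.round(d,1))+list(np.round(w,3));out+=[float(v) for v in row]
        p=p+R@np.array(row[:3])/1000;R=R@Ro.from_rotvec(row[3:]).as_matrix()
    print(st['time_s'],'at',np.round(st['tcp_pos'],4),'yang',round(np.degrees(np.arctan2(*st['ee_rot'][1::-1,1])),2),'tilt',np.round(st['ee_rot'][:2,2],3),'F',np.round(st['wrist_force'],1),'w',round(87*st['gripper_width'],1))
    print([v+0 for v in out]);print('end',p.round(4))
E
python3 - <<'E'
from h import *
t=cv2.imread('pics/top0.png').astype(float);hsv=cv2.cvtColor(t.astype(np.uint8),cv2.COLOR_BGR2HSV)
# greenish measure
gr=cv2.GaussianBlur(t[:,:,1]-t[:,:,2],(3,3),0)
print(gr[225:280:3,330].round(0), gr[225:280:3,285].round(0))
for name,rng,cols in (('up',range(228,246),list(range(270,278))+list(range(315,340))),('low',range(256,282),list(range(212,335)))):
    pts=[]
    for u in cols:
        c=gr[list(rng),u];inn,out=(c[-4:].mean(),c[:4].mean()) if name=='up' else (c[:4].mean(),c[-4:].mean())
        th=(inn+out)/2;s=c>th
        k=np.where(s[:-1]!=s[1:])[0]
        if len(k)!=1: continue
        k=k[0];v=rng[0]+k+(th-c[k])/(c[k+1]-c[k]);pts.append((u,v))
    pts=np.array(pts);P=onz('top',pts,.03)[:,:2]
    b=np.polyfit(P[:,1],P[:,0],1);r=P[:,0]-np.polyval(b,P[:,1]);k=abs(r)<.0015;b=np.polyfit(P[k,1],P[k,0],1)
    print(name,len(pts),k.sum(),'slope',b[0],'x at y=0',b[1],'rms',(P[k,0]-np.polyval(b,P[k,1])).std(), 'yspan',P[:,1].min(),P[:,1].max())
E
```

```text
[-8. -2.  6.  6.  6.  5.  6.  5.  5.  6.  6.  5.  6.  6.  6. -3. -8. -8.
 -9.] [-9. -8.  4.  5.  5.  5.  5.  5.  6.  5.  5.  6.  5.  7.  6.  5. -7. -8.
 -8.]
up 23 23 slope -0.00915480335292875 x at y=0 0.573381177164966 rms 0.0003057990601304104 yspan -0.09508781038732153 0.0719944237804066
low 95 88 slope -0.03626218473925459 x at y=0 0.4739784653835543 rms 0.0006114499958086066 yspan -0.081637218492526 0.20937780299676462
```

```bash
python3 - <<'E'
from h import *
print(onz('top',[[370,266],[130+186/3.2,190+262/3.2],[130+768/3.2,190+235/3.2]],.03).round(4))
c,s=np.cos(.037),np.sin(.037)
O=np.array([.5220,.1065,0])
def C(x,y,z):return O+np.array([c*x-s*y,s*x+c*y,z])
t=cv2.imread('pics/top0.png');sc=cv2.imread('pics/scene0.png')
pts=[C(x,y,z) for x,y,z in [(-50,-270,30),(50,-270,30),(50,165,30),(-50,165,30)]] if 0 else [C(*np.array(q)/1000) for q in [(-50,-270,30),(50,-270,30),(50,165,30),(-50,165,30),(-33,-79,108),(33,-79,108),(19,-115,108),(-19,-115,108),(-42,-23,102),(42,-23,102),(0,197,224)]]
hy=np.radians(-33.5);H=np.array([.6138,-.26385,0])
hp=[H+np.array([np.cos(hy)*x-np.sin(hy)*y,np.sin(hy)*x+np.cos(hy)*y,z])/1 for x,y,z in np.array([(-33,-18,78),(33,-18,78),(33,4,78),(19,18,78),(-19,18,78),(-33,4,78),(19,18,0),(-19,18,0)])/1000]
for n,im in(('top',t),('scene',sc)):
    b=cv2.resize(im,None,fx=4,fy=4,interpolation=cv2.INTER_CUBIC)
    for u,v in proj(n,pts+hp): cv2.circle(b,(int(4*u+1.5),int(4*v+1.5)),3,(0,0,255),-1)
    if n=='top': cv2.imwrite('pics/o1.png',cv2.resize(b[760:1160,500:1800],(800,246))); cv2.imwrite('pics/o1.png',b[840:1120,1050:1550]);cv2.imwrite('pics/o2.png',b[740:940,1560:1780]);cv2.imwrite('pics/o1b.png',b[840:1160,540:1050])
    else: cv2.imwrite('pics/o3.png',b[760:1340,900:1640])
E
```

```text
[[ 0.4841 -0.1679  0.03  ]
 [ 0.4747  0.2665  0.03  ]
 [ 0.4903 -0.1681  0.03  ]]
```

View pics/o1.png

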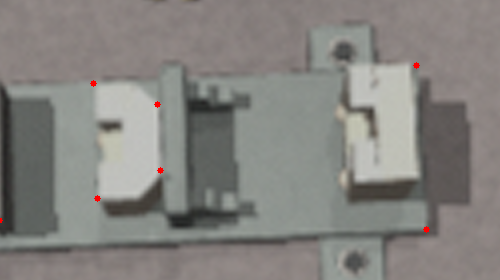

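View pics/o1b.png

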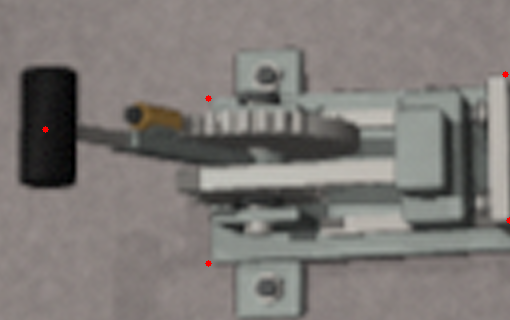

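View pics/o2.png

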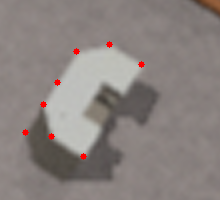

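View pics/o3.png

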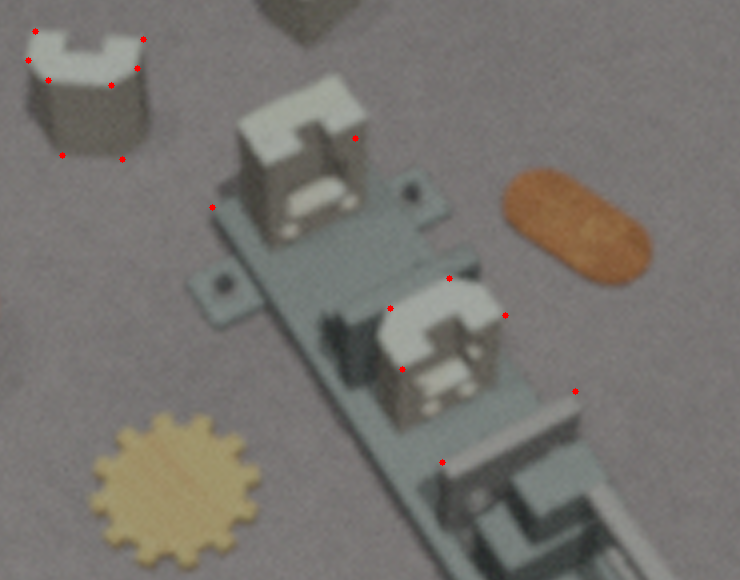

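```bash
python3 - <<'E'
from h import *
plan([.33,.45,.36],146.5)
E
```

```text
0.1 at [0.2551 0.57   0.2216] yang -114.12 tilt [-0.001 -0.002] F [-0.1  0.1 -0. ] w 87.2
[51.0, 34.4, -60.0, 0.0, 0.0, 0.185, 56.4, 24.4, -60.0, 0.0, 0.0, 0.185, 18.2, 4.1, -18.3, 0.0, 0.0, 0.185, 0.0, 0.0, 0.0, 0.0, 0.0, 0.185, 0.0, 0.0, 0.0, 0.0, 0.0, 0.185]
end [0.33 0.45 0.36]
```

Emit:
carry_out(commands=[51,34,-60,0,0,0.185,56,24,-60,0,0,0.185,18,4,-18,0,0,0.185,50,-10,0,0,0,0.185,50,-20,0,0,0,0.185], grip=87)

```text
time_s: 0.72
tcp_pos: [0.388, 0.3998, 0.3312]
ee_rot: [[0.209, -0.978, -0.002], [-0.978, -0.209, -0.008], [0.007, 0.004, -1.0]]
wrist_force: [-0.6, 0.4, 0.4]
gripper_width: 1.003
```

```bash
python3 - <<'E'
from h import *
plan([.55,-.05,.36],146.5)
E
```

```text
0.725 at [0.388  0.3998 0.3312] yang -167.95 tilt [-0.002 -0.008] F [-0.6  0.4  0.4] w 87.2
[60.0, -8.2, -3.2, 0.0, -0.002, 0.185, 60.0, -19.9, -3.5, 0.0, -0.002, 0.185, 60.0, -33.2, -3.9, 0.0, -0.002, 0.185, 60.0, -49.5, -4.6, 0.001, -0.002, 0.185, 50.1, -60.0, -4.7, 0.0, -0.001, 0.055]
end [0.506  0.0721 0.3522]
```

Emit:
carry_out(commands=[60,-8,-4,0,-0.002,0.185,60,-20,-4,0,-0.002,0.185,60,-33,-4,0,-0.002,0.185,60,-50,-5,0,-0.002,0.185,50,-60,-5,0,-0.001,0.055])

```text
time_s: 1.35
tcp_pos: [0.4911, 0.1054, 0.3496]
ee_rot: [[-0.563, -0.827, -0.004], [-0.827, 0.563, -0.002], [0.004, 0.002, -1.0]]
wrist_force: [1.0, 0.4, 0.1]
gripper_width: 1.003
```

```bash
python3 - <<'E'
from h import *
plan([.6099,-.2697,.20],146.5)
E
```

```text
1.35 at [0.4911 0.1054 0.3496] yang 145.74 tilt [-0.004 -0.002] F [1.  0.4 0.1] w 87.2
[47.0, -60.0, 29.1, 0.002, -0.004, -0.013, 48.4, -60.0, 29.3, 0.0, 0.0, 0.0, 48.4, -60.0, 29.3, 0.0, 0.0, 0.0, 48.4, -60.0, 29.3, 0.0, 0.0, 0.0, 48.5, -60.0, 29.4, 0.0, 0.0, 0.0]
end [ 0.6072 -0.2614  0.2033]
```

Emit:
carry_out(commands=[47,-60,15,0.002,-0.004,-0.013,48,-60,15,0,0,0,48,-60,15,0,0,0,48,-60,30,0,0,0,48,-60,40,0,0,0])

```text
time_s: 1.98
tcp_pos: [0.5819, -0.1789, 0.2633]
ee_rot: [[-0.552, -0.834, 0.005], [-0.834, 0.552, 0.001], [-0.004, -0.003, -1.0]]
wrist_force: [0.5, 1.1, 0.7]
gripper_width: 0.997
```

```bash
python3 - <<'E'
from h import *
plan([.6099,-.2697,.13],146.5)
E
```

```text
1.975 at [ 0.5819 -0.1789  0.2633] yang 146.49 tilt [0.005 0.001] F [0.5 1.1 0.7] w 86.7
[27.3, -32.9, 60.0, -0.003, 0.004, 0.0, 27.1, -33.0, 60.0, 0.0, 0.0, 0.0, 6.0, -7.4, 13.4, 0.0, 0.0, 0.0, 0.0, 0.0, 0.0, 0.0, 0.0, 0.0, 0.0, 0.0, 0.0, 0.0, 0.0, 0.0]
end [ 0.6099 -0.2697  0.13  ]
```

Emit:
carry_out(commands=[30,-36,20,-0.003,0.004,0,30,-36,25,0,0,0,0,0,20,0,0,0,0,0,10,0,0,0])

```text
time_s: 2.48
tcp_pos: [0.6072, -0.2756, 0.1796]
ee_rot: [[-0.558, -0.83, -0.009], [-0.83, 0.558, 0.002], [0.003, 0.009, -1.0]]
wrist_force: [0.5, 0.4, 0.1]
gripper_width: 0.998
```

```bash
python3 - <<'E'
from h import *
plan([.6099,-.2697,.13],146.5)
t=capture('top');s=capture('scene')
cv2.imwrite('pics/p1.png',np.hstack([cv2.resize(t[160:280,360:460],(400,480)),cv2.resize(s[150:270,190:290],(400,480))])[:,:,::-1])
E
```

```text
2.475 at [ 0.6072 -0.2756  0.1796] yang 146.11 tilt [-0.009  0.002] F [0.5 0.4 0.1] w 86.9
[-6.6, 0.7, 49.6, 0.009, -0.003, -0.007, 0.0, 0.0, 0.0, 0.0, 0.0, 0.0, 0.0, 0.0, 0.0, 0.0, 0.0, 0.0, 0.0, 0.0, 0.0, 0.0, 0.0, 0.0, 0.0, 0.0, 0.0, 0.0, 0.0, 0.0]
end [ 0.6099 -0.2697  0.13  ]
```

View pics/p1.png

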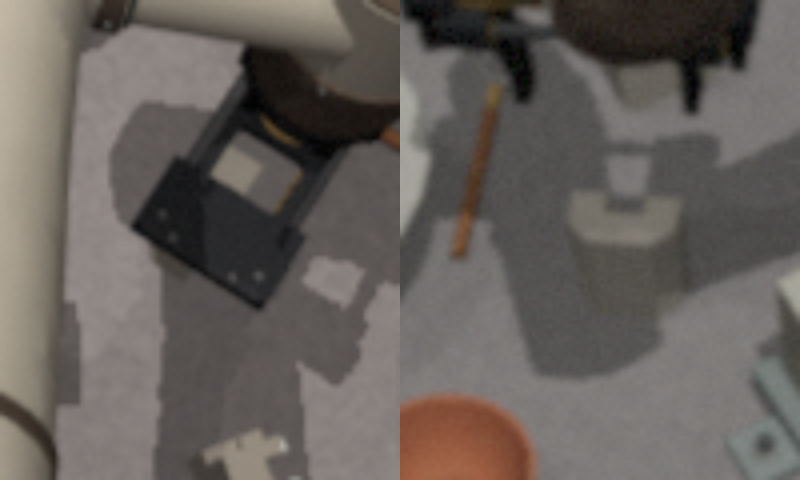

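The gripper hovers over the facetted half at scene ≈ (247,205). Its fingertips are at about (319,172) and (362,175) in the crop's own scale, on either side of the half. I'll go lower and look again.

Emit:
carry_out(commands=[-6.6,0.7,40,0.009,-0.003,0.007,0,0,10,0,0,0,0,0,0,0,0,0])

```text
time_s: 2.95
tcp_pos: [0.6128, -0.2682, 0.1343]
ee_rot: [[-0.559, -0.829, 0.008], [-0.829, 0.559, -0.004], [-0.001, -0.009, -1.0]]
wrist_force: [-0.3, -0.6, 0.8]
gripper_width: 1.001
```

```bash
python3 - <<'E'
from h import *
plan([.6099,-.2697,.09],146.5)
s=capture('scene')
cv2.imwrite('pics/p2.png',cv2.resize(s[150:270,180:300],(600,600),interpolation=cv2.INTER_CUBIC)[:,:,::-1])
E
```

```text
2.95 at [ 0.6128 -0.2682  0.1343] yang 145.98 tilt [ 0.008 -0.004] F [-0.3 -0.6  0.8] w 87.0
[2.9, 1.9, 44.3, -0.009, 0.001, -0.009, 0.0, 0.0, 0.0, 0.0, 0.0, 0.0, 0.0, 0.0, 0.0, 0.0, 0.0, 0.0, 0.0, 0.0, 0.0, 0.0, 0.0, 0.0, 0.0, 0.0, 0.0, 0.0, 0.0, 0.0]
end [ 0.6099 -0.2697  0.09  ]
```

View pics/p2.png

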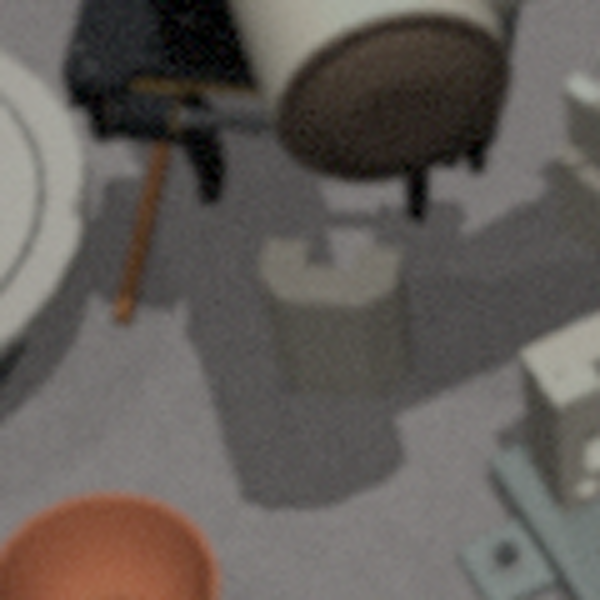

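```bash
python3 - <<'E'
from h import *
p=sense()['tcp_pos']
print((proj('scene',[p,[p[0],p[1],.078],[.6099,-.2697,.078]])-[180,150])*5)
E
```

```text
[[314.6321829  191.28537072]
 [326.78092704 264.99209855]
 [330.98879939 260.49307892]]
```

Emit:
carry_out(commands=[2.9,1.9,30,-0.009,0.001,-0.009,0,0,14,0,0,0,0,0,0,0,0,0])

```text
time_s: 3.38
tcp_pos: [0.6135, -0.2706, 0.0957]
ee_rot: [[-0.551, -0.835, 0.01], [-0.835, 0.551, -0.003], [-0.003, -0.01, -1.0]]
wrist_force: [-1.0, -0.2, -0.3]
gripper_width: 0.998
```

```bash
python3 - <<'E'
from h import *
plan([.6099,-.2697,.036],146.5)
E
```

```text
3.375 at [ 0.6135 -0.2706  0.0957] yang 146.59 tilt [ 0.01  -0.003] F [-1.  -0.2 -0.3] w 86.8
[1.5, 4.1, 59.7, -0.01, 0.003, 0.002, 0.0, 0.0, 0.0, 0.0, 0.0, 0.0, 0.0, 0.0, 0.0, 0.0, 0.0, 0.0, 0.0, 0.0, 0.0, 0.0, 0.0, 0.0, 0.0, 0.0, 0.0, 0.0, 0.0, 0.0]
end [ 0.6099 -0.2697  0.036 ]
```

Emit:
carry_out(commands=[1.5,4,0,-0.01,0.003,0,0,0,20,0,0,0,0,0,20,0,0,0,0,0,20,0,0,0,0,0,0,0,0,0])

```text
time_s: 4.0
tcp_pos: [0.6132, -0.2708, 0.0417]
ee_rot: [[-0.55, -0.835, 0.01], [-0.835, 0.55, -0.003], [-0.003, -0.01, -1.0]]
wrist_force: [0.5, 1.0, 0.7]
gripper_width: 0.997
```

```bash
python3 - <<'E'
from h import *
plan([.6099,-.2697,.036],146.5,2)
s=capture('scene')
cv2.imwrite('pics/p3.png',cv2.resize(s[150:270,180:300],(600,600),interpolation=cv2.INTER_CUBIC)[:,:,::-1])
E
```

```text
4.0 at [ 0.6132 -0.2708  0.0417] yang 146.66 tilt [ 0.01  -0.003] F [0.5 1.  0.7] w 86.7
[0.9, 3.5, 5.6, -0.01, 0.003, 0.003, 0.0, 0.0, 0.0, 0.0, 0.0, 0.0]
end [ 0.6099 -0.2697  0.036 ]
```

View pics/p3.png

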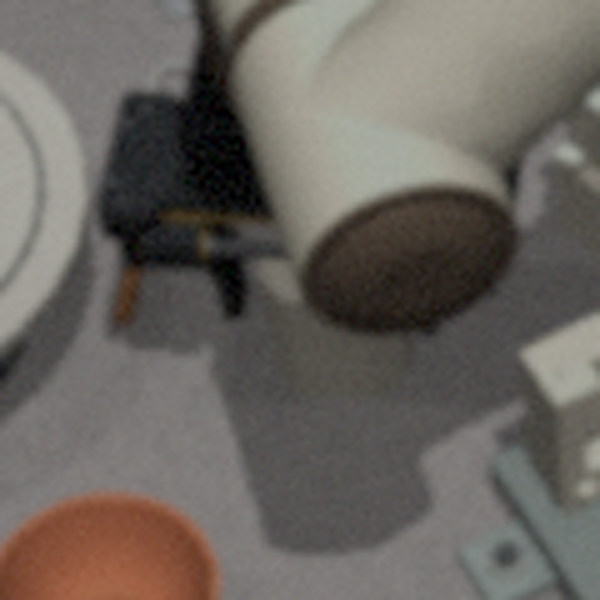

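Emit:
carry_out(commands=[1,7,5,-0.02,0.006,0,0,0,2,0,0,0,0,0,0,0,0,0])

```text
time_s: 4.42
tcp_pos: [0.6094, -0.2684, 0.0389]
ee_rot: [[-0.549, -0.836, -0.003], [-0.836, 0.549, 0.001], [0.001, 0.003, -1.0]]
wrist_force: [-0.3, 1.0, -0.0]
gripper_width: 1.001
```

```bash
python3 - <<'E'
from h import *
plan([.6099,-.2697,.036],146.5,2)
E
```

```text
4.425 at [ 0.6094 -0.2684  0.0389] yang 146.72 tilt [-0.003  0.001] F [-0.3  1.  -0. ] w 87.1
[0.8, -1.1, 2.9, 0.003, -0.001, 0.004, 0.0, 0.0, 0.0, 0.0, 0.0, 0.0]
end [ 0.6099 -0.2697  0.036 ]
```

Centred. Closing the fingers.

Emit:
carry_out(commands=[0,0,2,0,0,0,0,0,0,0,0,0,0,0,0,0,0,0,0,0,0,0,0,0,0,0,0,0,0,0], grip=50)

```text
time_s: 5.05
tcp_pos: [0.6099, -0.2686, 0.0374]
ee_rot: [[-0.549, -0.836, -0.002], [-0.836, 0.549, 0.0], [0.001, 0.002, -1.0]]
wrist_force: [-0.1, 0.1, -0.3]
gripper_width: 0.753
```

Emit:
carry_out(commands=[0,0,0,0,0,0,0,0,0,0,0,0,0,0,0,0,0,0])

```text
time_s: 5.42
tcp_pos: [0.6099, -0.2686, 0.0374]
ee_rot: [[-0.549, -0.836, -0.002], [-0.836, 0.549, 0.0], [0.001, 0.002, -1.0]]
wrist_force: [0.4, 0.1, -0.5]
gripper_width: 0.756
```

```bash
python3 - <<'E'
from h import *
plan([.6099,-.2697,.20],146.5,5)
E
```

```text
5.425 at [ 0.6099 -0.2686  0.0374] yang 146.73 tilt [-0.002  0.   ] F [ 0.4  0.1 -0.5] w 65.7
[0.4, -0.1, -60.0, 0.002, -0.001, 0.004, 0.3, -0.3, -60.0, 0.0, 0.0, 0.0, 0.3, -0.2, -42.6, 0.0, 0.0, 0.0, 0.0, 0.0, 0.0, 0.0, 0.0, 0.0, 0.0, 0.0, 0.0, 0.0, 0.0, 0.0]
end [ 0.6099 -0.2698  0.2   ]
```

Held at 65.7 mm, which matches the 66 mm width. Lifting.

Emit:
carry_out(commands=[0,0,-20,0,0,0,0,0,-40,0,0,0,0,0,-50,0,0,0,0,0,-50,0,0,0,0,0,-50,0,0,0])

```text
time_s: 6.05
tcp_pos: [0.6063, -0.2673, 0.244]
ee_rot: [[-0.55, -0.835, -0.021], [-0.835, 0.55, 0.007], [0.006, 0.021, -1.0]]
wrist_force: [0.9, -1.2, -2.0]
gripper_width: 0.761
```

```bash
python3 - <<'E'
from h import *
plan([.5245,.049,.25],182.1,5,45,.12)
E
```

```text
6.05 at [ 0.6063 -0.2673  0.244 ] yang 146.62 tilt [-0.021  0.007] F [ 0.9 -1.2 -2. ] w 66.2
[-40.7, 45.0, -0.4, 0.004, 0.0, -0.12, -45.0, 39.1, -0.6, 0.004, 0.0, -0.12, -45.0, 30.5, -0.6, 0.005, 0.0, -0.12, -45.0, 23.2, -0.7, 0.004, 0.0, -0.12, -45.0, 16.7, -0.8, 0.005, 0.001, -0.12]
end [ 0.5379 -0.0027  0.249 ]
```

Emit:
carry_out(commands=[-41,45,-2,0.01,0,-0.12,-45,39,-1,0.006,0,-0.12,-45,30,-1,0.005,0,-0.12,-45,23,-1,0.005,0,-0.12,-45,17,-1,0.005,0,-0.12])

```text
time_s: 6.68
tcp_pos: [0.5367, 0.0007, 0.2533]
ee_rot: [[0.03, -0.999, 0.016], [-1.0, -0.03, -0.004], [0.004, -0.016, -1.0]]
wrist_force: [0.4, 0.2, -1.5]
gripper_width: 0.757
```

```bash
python3 - <<'E'
from h import *
plan([.5245,.049,.25],182.1,4,30,.08)
E
```

```text
6.675 at [0.5367 0.0007 0.2533] yang -178.28 tilt [ 0.016 -0.004] F [ 0.4  0.2 -1.5] w 65.9
[-30.0, 6.6, 1.8, -0.016, -0.004, -0.007, -18.7, 4.0, 1.2, 0.0, 0.0, 0.0, 0.0, 0.0, 0.0, 0.0, 0.0, 0.0, 0.0, 0.0, 0.0, 0.0, 0.0, 0.0]
end [0.5245 0.049  0.25  ]
```

Emit:
carry_out(commands=[-30,7,10,-0.016,-0.004,-0.006,-15,4,20,0,0,0,0,0,15,0,0,0,0,0,0,0,0,0])

```text
time_s: 7.18
tcp_pos: [0.5213, 0.0494, 0.2065]
ee_rot: [[0.042, -0.999, -0.002], [-0.999, -0.042, 0.0], [-0.0, 0.002, -1.0]]
wrist_force: [-0.2, 0.1, -0.9]
gripper_width: 0.758
```

```bash
python3 - <<'E'
from h import *
plan([.5245,.049,.18],182.1,2,30,.08)
t=capture('top');s=capture('scene')
cv2.imwrite('pics/p4.png',np.hstack([cv2.resize(t[180:300,230:330],(400,480)),cv2.resize(s[170:290,270:370],(400,480))])[:,:,::-1])
E
```

```text
7.175 at [0.5213 0.0494 0.2065] yang -177.57 tilt [-0.002  0.   ] F [-0.2  0.1 -0.9] w 65.9
[0.5, -3.2, 26.4, 0.002, 0.0, 0.006, 0.0, 0.0, 0.0, 0.0, 0.0, 0.0]
end [0.5245 0.049  0.18  ]
```

View pics/p4.png

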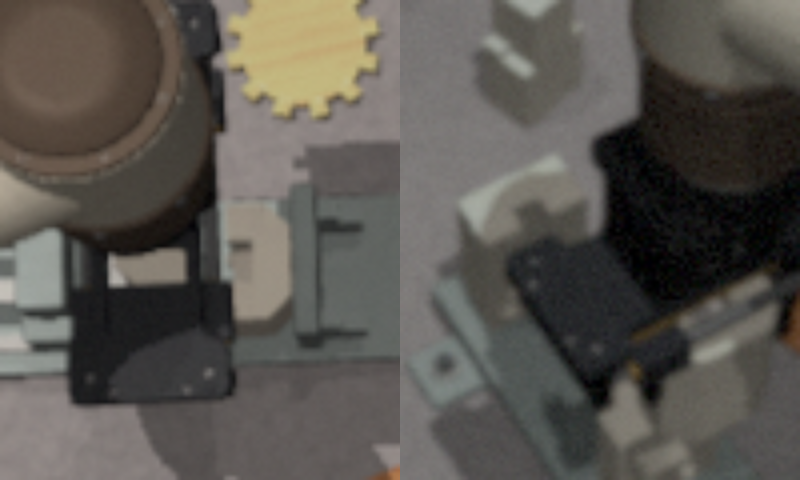

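Emit:
carry_out(commands=[0,-6,25,0.003,0,0.006,0,0,22,0,0,0,0,0,0,0,0,0])

```text
time_s: 7.65
tcp_pos: [0.5316, 0.0481, 0.1629]
ee_rot: [[0.033, -0.999, 0.011], [-0.999, -0.033, 0.003], [-0.002, -0.011, -1.0]]
wrist_force: [0.2, 0.3, -1.0]
gripper_width: 0.758
```

```bash
python3 - <<'E'
from h import *
plan([.5245,.049,.14],182.1,2,30,.08)
t=capture('top');s=capture('scene')
cv2.imwrite('pics/p5.png',np.hstack([cv2.resize(t[200:290,220:320],(400,360)),cv2.resize(s[200:320,280:380],(400,480))[:360] if 0 else cv2.resize(s[220:310,280:380],(400,360))])[:,:,::-1])
E
```

```text
7.65 at [0.5316 0.0481 0.1629] yang -178.12 tilt [0.011 0.003] F [ 0.2  0.3 -1. ] w 65.9
[-1.1, 7.3, 22.9, -0.011, 0.002, -0.004, 0.0, 0.0, 0.0, 0.0, 0.0, 0.0]
end [0.5245 0.049  0.14  ]
```

View pics/p5.png

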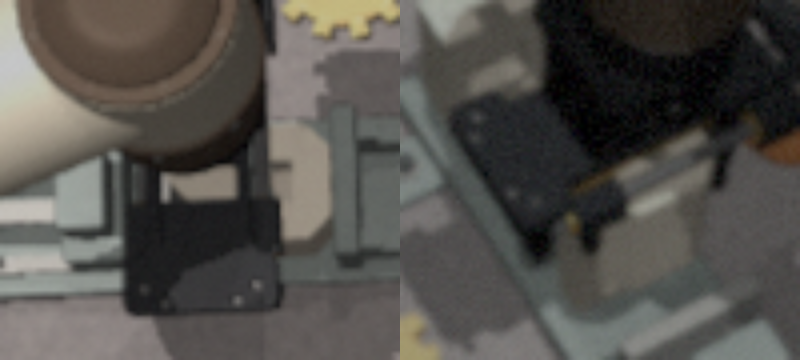

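Emit:
carry_out(commands=[-1,8,0,-0.012,0.002,-0.004,0,0,8,0,0,0,0,0,0,0,0,0])

```text
time_s: 8.12
tcp_pos: [0.5256, 0.0496, 0.1588]
ee_rot: [[0.038, -0.999, 0.007], [-0.999, -0.038, 0.002], [-0.002, -0.007, -1.0]]
wrist_force: [-0.4, -0.3, -1.1]
gripper_width: 0.757
```

```bash
python3 - <<'E'
from h import *
plan([.5245,.049,.14],182.1,1,30,.08)
E
```

```text
8.125 at [0.5256 0.0496 0.1588] yang -177.83 tilt [0.007 0.002] F [-0.4 -0.3 -1.1] w 65.9
[0.6, 1.3, 18.8, -0.007, 0.002, 0.001]
end [0.5245 0.049  0.14  ]
```

Emit:
carry_out(commands=[0,3,15,-0.007,0.001,0,0,3,15,-0.004,0,0,0,3,15,-0.004,0,0,0,0,0,0,0,0])

```text
time_s: 8.62
tcp_pos: [0.5152, 0.0491, 0.1097]
ee_rot: [[0.038, -0.999, -0.011], [-0.999, -0.038, 0.0], [-0.001, 0.011, -1.0]]
wrist_force: [-0.2, 0.0, -0.7]
gripper_width: 0.756
```

```bash
python3 - <<'E'
from h import *
plan([.5245,.049,.075],182.1,1,60,.08)
t=capture('top');s=capture('scene')
cv2.imwrite('pics/p6.png',np.hstack([cv2.resize(t[200:290,220:320],(400,360)),cv2.resize(s[220:310,280:380],(400,360))])[:,:,::-1])
E
```

```text
8.625 at [0.5152 0.0491 0.1097] yang -177.83 tilt [-0.011  0.   ] F [-0.2  0.  -0.7] w 65.8
[0.5, -9.7, 34.6, 0.011, 0.001, 0.001]
end [0.5245 0.049  0.075 ]
```

View pics/p6.png

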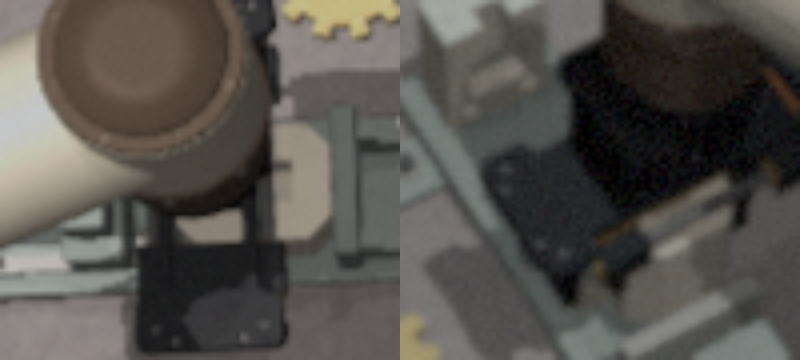

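Emit:
carry_out(commands=[0,-10,3,0.011,0,0,0,0,10,0,0,0,0,0,0,0,0,0])

```text
time_s: 9.1
tcp_pos: [0.5285, 0.0503, 0.0984]
ee_rot: [[0.038, -0.999, 0.007], [-0.999, -0.038, 0.002], [-0.002, -0.007, -1.0]]
wrist_force: [-0.3, -0.7, -1.3]
gripper_width: 0.76
```

```bash
python3 - <<'E'
from h import *
plan([.5245,.049,.075],182.1,1,60,.08)
E
```

```text
9.1 at [0.5285 0.0503 0.0984] yang -177.8 tilt [0.007 0.002] F [-0.3 -0.7 -1.3] w 66.1
[1.2, 4.2, 23.3, -0.007, 0.002, 0.002]
end [0.5245 0.049  0.075 ]
```

Emit:
carry_out(commands=[1,2,8,-0.006,0.002,0,0,1,10,0,0,0,0,0,0,0,0,0])

```text
time_s: 9.48
tcp_pos: [0.5251, 0.049, 0.079]
ee_rot: [[0.038, -0.999, -0.0], [-0.999, -0.038, -0.0], [0.0, 0.0, -1.0]]
wrist_force: [0.4, -0.2, -1.5]
gripper_width: 0.754
```

```bash
python3 - <<'E'
from h import *
plan([.5245,.049,.068],182.1,1,60,.08)
E
```

```text
9.475 at [0.5251 0.049  0.079 ] yang -177.81 tilt [-0. -0.] F [ 0.4 -0.2 -1.5] w 65.6
[0.0, 0.6, 11.0, 0.0, 0.0, 0.002]
end [0.5245 0.049  0.068 ]
```

Excellent: x, y, tilt and yaw are all on target. Seating it gently.

Emit:
carry_out(commands=[0,0,6,0,0,0,0,0,4,0,0,0,0,0,0,0,0,0])

```text
time_s: 9.85
tcp_pos: [0.5253, 0.0491, 0.0684]
ee_rot: [[0.038, -0.999, 0.0], [-0.999, -0.038, -0.0], [0.0, -0.0, -1.0]]
wrist_force: [-1.2, -0.4, -1.6]
gripper_width: 0.758
```

```bash
python3 - <<'E'
from h import *
plan([.5245,.049,.0675],182.1,1,60,.08)
E
```

```text
9.85 at [0.5253 0.0491 0.0684] yang -177.8 tilt [ 0. -0.] F [-1.2 -0.4 -1.6] w 65.9
[0.0, 0.8, 0.9, 0.0, 0.0, 0.002]
end [0.5245 0.049  0.0675]
```

Emit:
carry_out(commands=[0,0.5,1.5,0,0,0,0,0,0.5,0,0,0,0,0,0,0,0,0])

```text
time_s: 10.22
tcp_pos: [0.5253, 0.0492, 0.0675]
ee_rot: [[0.039, -0.999, 0.002], [-0.999, -0.039, -0.0], [0.0, -0.002, -1.0]]
wrist_force: [0.4, -0.3, -0.8]
gripper_width: 0.755
```

```bash
python3 - <<'E'
from h import *
plan([.5245,.049,.0675],182.1,1,60,.08)
t=capture('top');s=capture('scene')
cv2.imwrite('pics/p7.png',np.hstack([cv2.resize(t[200:290,220:320],(400,360)),cv2.resize(s[220:310,280:380],(400,360))])[:,:,::-1])
E
```

```text
10.225 at [0.5253 0.0492 0.0675] yang -177.77 tilt [ 0.002 -0.   ] F [ 0.4 -0.3 -0.8] w 65.7
[0.2, 0.8, 0.0, -0.002, 0.0, 0.002]
end [0.5245 0.049  0.0675]
```

View pics/p7.png

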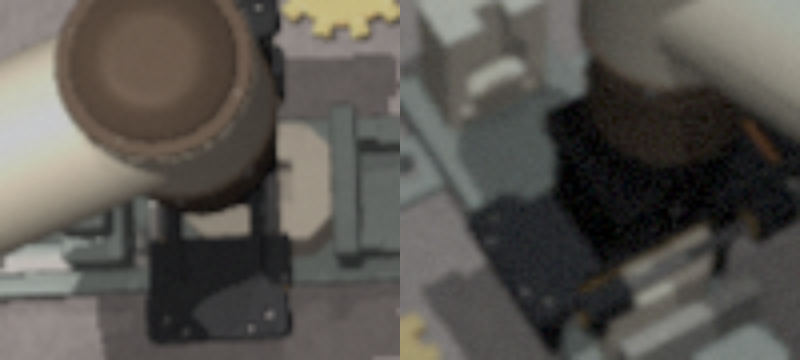

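Emit:
carry_out(commands=[0,0.5,2,0,0,0,0,0,1,0,0,0])

```text
time_s: 10.58
tcp_pos: [0.5254, 0.0492, 0.0674]
ee_rot: [[0.04, -0.999, 0.002], [-0.999, -0.04, -0.001], [0.001, -0.002, -1.0]]
wrist_force: [-2.1, 0.3, 3.3]
gripper_width: 0.759
```

The force has turned to +3.3 N upward, so the half is on the bed. Letting go.

Emit:
carry_out(commands=[0,0,0,0,0,0,0,0,0,0,0,0,0,0,0,0,0,0,0,0,0,0,0,0], grip=87)

```text
time_s: 11.08
tcp_pos: [0.5261, 0.0494, 0.0673]
ee_rot: [[0.04, -0.999, 0.004], [-0.999, -0.04, -0.0], [0.001, -0.004, -1.0]]
wrist_force: [-0.0, 0.5, -0.3]
gripper_width: 0.988
```

Emit:
carry_out(commands=[0,0,-15,0,0,0,0,0,-20,0,0,0,0,0,-30,0,0,0,0,0,-40,0,0,0,0,0,-50,0,0,0])

```text
time_s: 11.7
tcp_pos: [0.5237, 0.0487, 0.2266]
ee_rot: [[0.04, -0.999, -0.002], [-0.999, -0.04, -0.003], [0.003, 0.002, -1.0]]
wrist_force: [0.9, 0.4, -0.9]
gripper_width: 1.004
```

```bash
python3 - <<'E'
from h import *
t=capture('top');s=capture('scene')
cv2.imwrite('pics/p8.png',np.hstack([cv2.resize(t[200:290,220:320],(400,360)),cv2.resize(s[220:310,280:380],(400,360))])[:,:,::-1])
plan([.44,.24,.36],272.1)
E
```

```text
11.8 at [0.528  0.0496 0.2325] yang -177.62 tilt [0.013 0.   ] F [0.4 0.9 0.2] w 86.7
[-60.0, 24.3, -39.8, -0.001, -0.001, -0.185, -60.0, 12.1, -37.5, -0.001, -0.001, -0.185, -60.0, 0.9, -36.8, -0.001, -0.001, -0.185, -23.0, -3.9, -14.2, -0.001, -0.001, -0.185, 0.0, 0.0, 0.0, -0.001, -0.001, -0.185]
end [0.44 0.24 0.36]
```

View pics/p8.png

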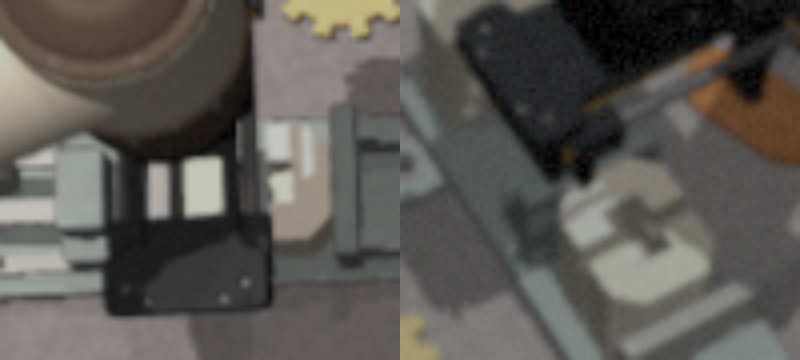

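The half is standing between its partner and the plate, upright and aligned in both views (scene ≈ (340,275)), with gaps on both sides. Next, up and over to the lever.

Emit:
carry_out(commands=[-30,0,-40,0,0,-0.185,-50,0,-38,0,0,-0.185,-55,-10,-20,0,0,-0.185,-40,-20,-10,0,0,-0.185,0,0,0,0,0,-0.185])

```text
time_s: 12.42
tcp_pos: [0.4921, 0.2309, 0.3486]
ee_rot: [[0.834, -0.552, 0.018], [-0.552, -0.834, 0.006], [0.012, -0.015, -1.0]]
wrist_force: [-0.0, -0.6, -1.5]
gripper_width: 1.004
```

```bash
python3 - <<'E'
from h import *
plan([.515,.3015,.33],272.1)
E
```

```text
12.425 at [0.4921 0.2309 0.3486] yang -123.51 tilt [0.018 0.006] F [-0.  -0.6 -1.5] w 87.3
[-16.9, -60.0, 16.4, -0.003, -0.005, -0.185, -1.0, -11.7, 3.0, -0.003, -0.005, -0.185, 0.0, 0.0, 0.0, -0.004, -0.005, -0.185, 0.0, 0.0, 0.0, -0.001, -0.001, -0.067, -0.1, 0.0, 0.0, 0.0, 0.0, 0.0]
end [0.515  0.3015 0.33  ]
```

Emit:
carry_out(commands=[-17,-60,5,-0.007,-0.01,-0.185,-1,-12,3,-0.003,-0.005,-0.185,0,0,0,-0.004,-0.005,-0.185,0,0,0,0,0,-0.067,0,0,0,0,0,0])

```text
time_s: 13.05
tcp_pos: [0.5133, 0.302, 0.3443]
ee_rot: [[0.999, 0.044, -0.003], [0.044, -0.999, 0.002], [-0.003, -0.002, -1.0]]
wrist_force: [-1.1, -0.8, 0.4]
gripper_width: 1.003
```

```bash
python3 - <<'E'
from h import *
plan([.515,.3015,.29],272.1)
t=capture('top');s=capture('scene')
cv2.imwrite('pics/p9.png',np.hstack([cv2.resize(t[190:290,100:200],(400,400)),cv2.resize(s[290:390,360:460],(400,400))])[:,:,::-1])
print(proj('top',[[.515,.3015,.224]])-[100,190],proj('scene',[[.515,.3015,.224],sense()['tcp_pos']])-[360,290])
E
```

```text
13.05 at [0.5133 0.302  0.3443] yang -87.46 tilt [-0.003  0.002] F [-1.1 -0.8  0.4] w 87.3
[1.9, 0.7, 54.3, -0.002, 0.003, 0.008, 0.0, 0.0, 0.0, 0.0, 0.0, 0.0, 0.0, 0.0, 0.0, 0.0, 0.0, 0.0, 0.0, 0.0, 0.0, 0.0, 0.0, 0.0, 0.0, 0.0, 0.0, 0.0, 0.0, 0.0]
end [0.515  0.3015 0.29  ]
[[47.03718888 51.82243321]] [[61.84299693 67.64255422]
 [74.60390435 38.58892087]]
```

View pics/p9.png

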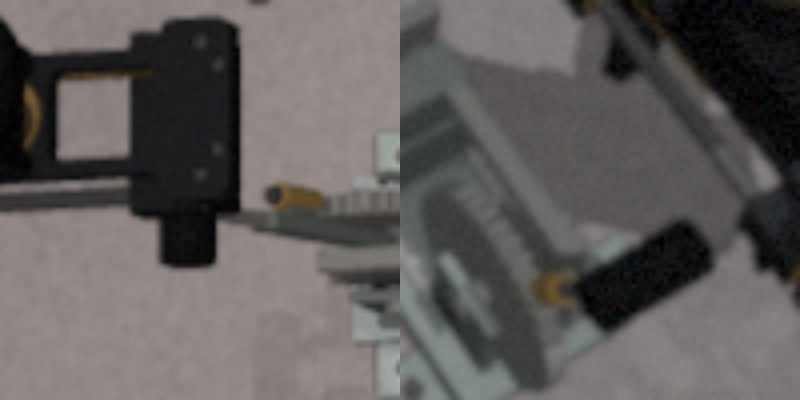

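```bash
python3 - <<'E'
from h import *
p=sense()['tcp_pos'];print(p,ray('top',[[320,240]])[0])
print(proj('top',[p,p+[0,0,.07],p+[0,0,.1],[p[0],p[1],.224]]))
t=capture('top');cv2.imwrite('pics/p10.png',cv2.resize(t[150:330,40:280],(800,600))[:,:,::-1])
E
```

```text
[0.51327001 0.30189541 0.34431003] [ 0.33321135 -0.05852311  1.27515446]
[[124.48184819 231.65623294]
 [108.71980999 223.88318147]
 [101.1795034  220.16467816]
 [146.8016028  242.66322322]]
```

View pics/p10.png

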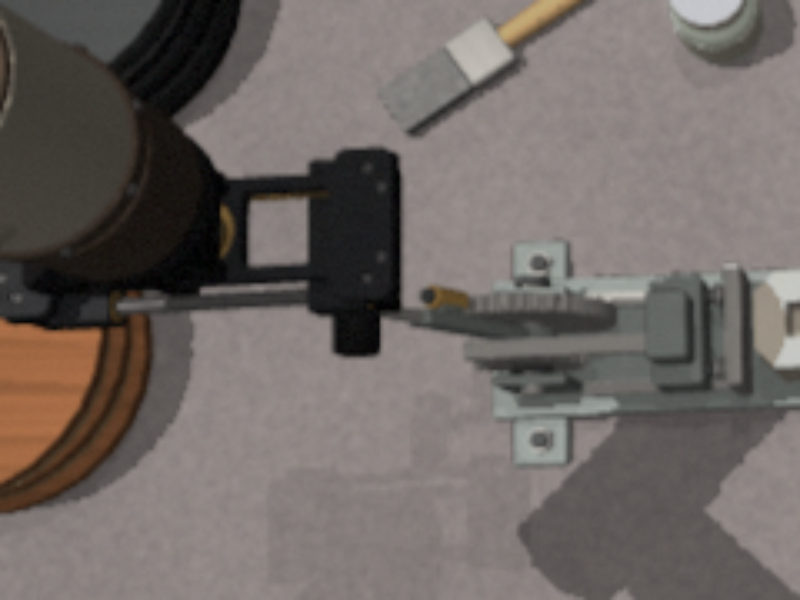

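Emit:
carry_out(commands=[2,0.7,40,-0.002,0.003,0.008,0,0,20,0,0,0,0,0,0,0,0,0], grip=62)

```text
time_s: 13.58
tcp_pos: [0.5155, 0.301, 0.2843]
ee_rot: [[0.999, 0.033, 0.003], [0.033, -0.999, 0.002], [0.003, -0.002, -1.0]]
wrist_force: [-0.1, -0.2, 0.3]
gripper_width: 0.758
```

```bash
python3 - <<'E'
from h import *
plan([.515,.3017,.25],272.1,1)
s=capture('scene')
cv2.imwrite('pics/p11.png',cv2.resize(s[290:390,360:480],(600,500))[:,:,::-1])
p=sense()['tcp_pos'];print((proj('scene',[p,[.515,.3017,.224]])-[360,290])*5)
E
```

```text
13.575 at [0.5155 0.301  0.2843] yang -88.1 tilt [0.003 0.002] F [-0.1 -0.2  0.3] w 66.0
[-0.6, -0.6, 34.3, -0.002, -0.003, -0.004]
end [0.515  0.3017 0.25  ]
[[334.97978453 269.38996463]
 [309.53296482 338.68041041]]
```

View pics/p11.png

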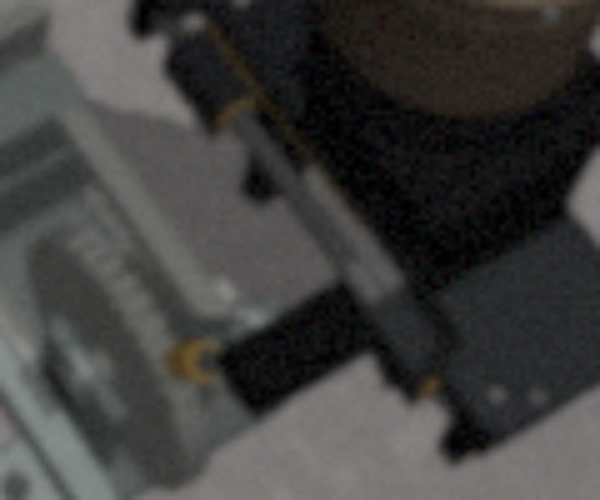

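Emit:
carry_out(commands=[-0.6,-0.6,20,-0.002,-0.003,-0.004,0,0,14,0,0,0,0,0,0,0,0,0])

```text
time_s: 14.0
tcp_pos: [0.5171, 0.3029, 0.2545]
ee_rot: [[0.999, 0.037, 0.007], [0.037, -0.999, 0.005], [0.007, -0.004, -1.0]]
wrist_force: [-0.6, 0.8, 0.7]
gripper_width: 0.712
```

```bash
python3 - <<'E'
from h import *
plan([.515,.3017,.213],272.1,1)
E
```

```text
14.0 at [0.5171 0.3029 0.2545] yang -87.89 tilt [0.007 0.005] F [-0.6  0.8  0.7] w 62.0
[-2.4, 1.3, 41.4, -0.004, -0.007, 0.0]
end [0.515  0.3017 0.213 ]
```

Emit:
carry_out(commands=[-2,1,10,-0.004,-0.007,0,0,0,15,0,0,0,0,0,14,0,0,0,0,0,0,0,0,0])

```text
time_s: 14.5
tcp_pos: [0.5156, 0.3021, 0.2141]
ee_rot: [[0.999, 0.037, 0.001], [0.037, -0.999, 0.001], [0.001, -0.001, -1.0]]
wrist_force: [-0.5, 0.3, 0.2]
gripper_width: 0.712
```

```bash
python3 - <<'E'
from h import *
plan([.515,.3017,.213],272.1,1)
s=capture('scene')
cv2.imwrite('pics/p12.png',cv2.resize(s[290:390,360:480],(600,500))[:,:,::-1])
E
```

```text
14.5 at [0.5156 0.3021 0.2141] yang -87.9 tilt [0.001 0.001] F [-0.5  0.3  0.2] w 62.0
[-0.6, 0.4, 1.1, -0.001, -0.001, 0.0]
end [0.515  0.3017 0.213 ]
```

View pics/p12.png

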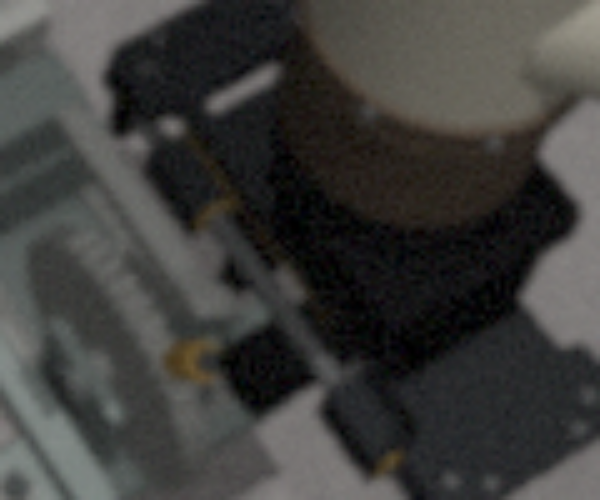

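Emit:
carry_out(commands=[0,0,0,0,0,0,0,0,0,0,0,0,0,0,0,0,0,0,0,0,0,0,0,0], grip=31)

```text
time_s: 15.05
tcp_pos: [0.5168, 0.3029, 0.2164]
ee_rot: [[0.999, 0.037, 0.005], [0.037, -0.999, 0.004], [0.005, -0.004, -1.0]]
wrist_force: [-0.3, -0.6, -0.0]
gripper_width: 0.389
```

```bash
python3 - <<'E'
from h import *
plan([.515,.3017,.213],272.1,1)
E
```

```text
15.05 at [0.5168 0.3029 0.2164] yang -87.87 tilt [0.005 0.004] F [-0.3 -0.6 -0. ] w 33.9
[-1.8, 1.2, 3.4, -0.004, -0.005, 0.0]
end [0.515  0.3017 0.213 ]
```

Emit:
carry_out(commands=[-1.5,1,3,-0.004,-0.005,0,0,0,0,0,0,0])

```text
time_s: 15.3
tcp_pos: [0.5152, 0.3018, 0.2134]
ee_rot: [[0.999, 0.037, -0.0], [0.037, -0.999, -0.0], [-0.0, 0.0, -1.0]]
wrist_force: [0.1, 0.7, -1.2]
gripper_width: 0.361
```

```bash
python3 - <<'E'
from h import *
plan([.515,.3017,.213],272.1,1)
E
```

```text
15.3 at [0.5152 0.3018 0.2134] yang -87.88 tilt [-0. -0.] F [ 0.1  0.7 -1.2] w 31.4
[-0.2, 0.1, 0.4, 0.0, 0.0, 0.0]
end [0.515  0.3017 0.213 ]
```

```bash
cat >> h.py <<'E'
PSI=.037
def lev(th=None,n=2,step=6):
    st=sense();p=np.array(st['tcp_pos']);y=np.array([-np.sin(PSI),np.cos(PSI)])
    cy=.1968+(p[:2]-[.515,.3017])@y; by=cy-(st['gripper_width']*87-28)/2000
    b=(by-.125)/.165;t=.45-np.arcsin(b)
    print(st['time_s'],'th',t.round(3),'along clampy F',round(float(np.array(st['wrist_force'])[:2]@y),2),'Fz',round(st['wrist_force'][2],1),'tipbelow',round((.075+.165*np.cos(.45-t)-p[2])*1000,1),'w',round(st['gripper_width']*87,1))
    if th is not None:
        gy=.125+.165*np.sin(.45-th)+(st['gripper_width']*87-28)/2000; gz=.075+.165*np.cos(.45-th)-.011
        q=np.array([.515,.3017])+(gy-.1968)*y
        plan([q[0],q[1],gz],272.1,n,step)
E
python3 -c "
from h import *
lev(.04)"
```

```text
15.3 th 0.011 along clampy F 0.65 Fz -1.2 tipbelow 11.0 w 31.4
15.3 at [0.5152 0.3018 0.2134] yang -87.88 tilt [-0. -0.] F [ 0.1  0.7 -1.2] w 31.4
[-0.2, 4.4, -2.0, 0.0, 0.0, 0.0, 0.0, 0.0, 0.0, 0.0, 0.0, 0.0]
end [0.5151 0.2974 0.2154]
```

Emit:
carry_out(commands=[0,3,0,0,0,0,0,1,0,0,0,0])

```text
time_s: 15.55
tcp_pos: [0.5154, 0.2991, 0.2134]
ee_rot: [[0.999, 0.037, 0.001], [0.037, -0.999, 0.003], [0.001, -0.003, -1.0]]
wrist_force: [-1.7, 5.0, -0.2]
gripper_width: 0.355
```

```bash
python3 -c "
from h import *
lev(.1)"
```

```text
15.55 th 0.027 along clampy F 5.1 Fz -0.2 tipbelow 12.1 w 30.9
15.55 at [0.5154 0.2991 0.2134] yang -87.86 tilt [0.001 0.003] F [-1.7  5.  -0.2] w 30.9
[-0.2, 6.0, -3.1, -0.003, -0.001, 0.001, -0.1, 5.1, -2.6, 0.0, 0.0, 0.0]
end [0.5155 0.288  0.219 ]
```

Emit:
carry_out(commands=[0,6,-3,-0.003,0,0,0,5,-2.5,0,0,0])

```text
time_s: 15.8
tcp_pos: [0.5156, 0.2933, 0.2165]
ee_rot: [[0.999, 0.038, 0.002], [0.038, -0.999, 0.01], [0.002, -0.01, -1.0]]
wrist_force: [-0.4, 7.6, -4.8]
gripper_width: 0.36
```

```bash
python3 -c "
from h import *
lev(.18,3,6)"
```

```text
15.8 th 0.067 along clampy F 7.59 Fz -4.8 tipbelow 11.5 w 31.3
15.8 at [0.5156 0.2933 0.2165] yang -87.83 tilt [0.002 0.01 ] F [-0.4  7.6 -4.8] w 31.3
[-0.1, 6.0, -2.3, -0.01, -0.002, 0.001, -0.1, 6.0, -2.2, 0.0, 0.0, 0.0, -0.1, 5.7, -2.1, 0.0, 0.0, 0.0]
end [0.5159 0.2756 0.2231]
```

Emit:
carry_out(commands=[0,6,-2.3,-0.01,0,0])

```text
time_s: 15.92
tcp_pos: [0.5158, 0.2899, 0.2183]
ee_rot: [[0.999, 0.038, 0.003], [0.038, -0.999, 0.005], [0.003, -0.005, -1.0]]
wrist_force: [-1.5, 8.7, -1.8]
gripper_width: 0.358
```

```bash
python3 -c "
from h import *
lev()"
```

```text
15.925 th 0.088 along clampy F 8.79 Fz -1.8 tipbelow 11.0 w 31.2
```

Emit:
carry_out(commands=[0,6,-2.3,-0.01,0,0])

```text
time_s: 16.05
tcp_pos: [0.5159, 0.2863, 0.2201]
ee_rot: [[0.999, 0.039, 0.004], [0.039, -0.999, -0.0], [0.004, 0.001, -1.0]]
wrist_force: [-0.9, 7.4, -2.1]
gripper_width: 0.356
```

```bash
python3 -c "
from h import *
lev()"
```

```text
16.05 th 0.111 along clampy F 7.48 Fz -2.1 tipbelow 10.5 w 30.9
```

Emit:
carry_out(commands=[0,6,-2.3,-0.01,0,0])

```text
time_s: 16.18
tcp_pos: [0.516, 0.2822, 0.2221]
ee_rot: [[0.999, 0.04, 0.005], [0.04, -0.999, -0.007], [0.005, 0.007, -1.0]]
wrist_force: [-0.8, 4.9, -1.8]
gripper_width: 0.355
```

```bash
python3 -c "
from h import *
lev(.3,3)"
```

```text
16.175 th 0.137 along clampy F 4.97 Fz -1.8 tipbelow 9.9 w 30.9
16.175 at [0.516  0.2822 0.2221] yang -87.73 tilt [ 0.005 -0.007] F [-0.8  4.9 -1.8] w 30.9
[-0.1, 6.0, -1.1, 0.007, -0.005, 0.003, -0.1, 6.0, -1.2, 0.0, 0.0, 0.0, 0.0, 6.0, -1.1, 0.0, 0.0, 0.0]
end [0.5165 0.2642 0.2256]
```

Emit:
carry_out(commands=[0,6,-1,0.007,-0.005,0.002])

```text
time_s: 16.3
tcp_pos: [0.5162, 0.2783, 0.2235]
ee_rot: [[0.999, 0.039, 0.001], [0.039, -0.999, 0.004], [0.001, -0.004, -1.0]]
wrist_force: [-4.2, 6.3, 3.3]
gripper_width: 0.357
```

```bash
python3 -c "
from h import *
lev()"
```

```text
16.3 th 0.162 along clampy F 6.44 Fz 3.3 tipbelow 9.7 w 31.0
```

Emit:
carry_out(commands=[0,6,-1,0,-0.002,0])

```text
time_s: 16.42
tcp_pos: [0.5164, 0.2744, 0.225]
ee_rot: [[0.999, 0.04, 0.0], [0.04, -0.999, 0.008], [0.0, -0.008, -1.0]]
wrist_force: [-2.6, 8.9, 0.2]
gripper_width: 0.356
```

```bash
python3 -c "
from h import *
lev()"
```

```text
16.425 th 0.187 along clampy F 8.99 Fz 0.2 tipbelow 9.3 w 31.0
```

Emit:
carry_out(commands=[0,6,-1,0,-0.002,0])

```text
time_s: 16.55
tcp_pos: [0.5165, 0.2718, 0.2259]
ee_rot: [[0.999, 0.04, -0.001], [0.04, -0.999, 0.016], [-0.0, -0.016, -1.0]]
wrist_force: [-2.8, 12.9, -1.8]
gripper_width: 0.357
```

```bash
python3 -c "
from h import *
lev()"
```

```text
16.55 th 0.203 along clampy F 12.96 Fz -1.8 tipbelow 9.1 w 31.1
```

Emit:
carry_out(commands=[0,6,-1,0,-0.002,0])

```text
time_s: 16.68
tcp_pos: [0.5165, 0.2697, 0.2266]
ee_rot: [[0.999, 0.041, -0.001], [0.041, -0.999, 0.024], [-0.0, -0.024, -1.0]]
wrist_force: [-2.5, 10.4, -1.3]
gripper_width: 0.359
```

```bash
python3 -c "
from h import *
lev(.4,3)"
```

```text
16.675 th 0.217 along clampy F 10.45 Fz -1.3 tipbelow 9.0 w 31.3
16.675 at [0.5165 0.2697 0.2266] yang -87.64 tilt [-0.001  0.024] F [-2.5 10.4 -1.3] w 31.3
[-0.1, 6.0, -0.6, -0.024, 0.0, 0.005, -0.1, 6.0, -0.4, 0.0, 0.0, 0.0, -0.1, 6.0, -0.5, 0.0, 0.0, 0.0]
end [0.5169 0.2517 0.2279]
```

Emit:
carry_out(commands=[0,6,-0.5,-0.024,0,0.004,0,6,-0.5,0,0,0])

```text
time_s: 16.92
tcp_pos: [0.5167, 0.2647, 0.2284]
ee_rot: [[0.999, 0.04, 0.003], [0.04, -0.999, 0.013], [0.003, -0.013, -1.0]]
wrist_force: [-2.3, 8.8, -1.0]
gripper_width: 0.355
```

```bash
python3 -c "
from h import *
lev(.4,2)"
```

```text
16.925 th 0.246 along clampy F 8.92 Fz -1.0 tipbelow 8.2 w 30.9
16.925 at [0.5167 0.2647 0.2284] yang -87.73 tilt [0.003 0.013] F [-2.3  8.8 -1. ] w 30.9
[-0.1, 6.0, -0.2, -0.013, -0.003, 0.003, -0.1, 6.0, -0.1, 0.0, 0.0, 0.0]
end [0.517  0.2527 0.2286]
```

Emit:
carry_out(commands=[0,6,-0.5,0,0,0,0,6,-0.5,0,0,0])

```text
time_s: 17.18
tcp_pos: [0.517, 0.2584, 0.2301]
ee_rot: [[0.999, 0.042, 0.006], [0.042, -0.999, 0.024], [0.007, -0.024, -1.0]]
wrist_force: [-3.2, 5.7, 0.8]
gripper_width: 0.358
```

```bash
python3 -c "
from h import *
lev(.45,2)"
```

```text
17.175 th 0.286 along clampy F 5.77 Fz 0.8 tipbelow 7.7 w 31.1
17.175 at [0.517  0.2584 0.2301] yang -87.58 tilt [0.006 0.024] F [-3.2  5.7  0.8] w 31.1
[-0.1, 6.0, 0.1, -0.024, -0.007, 0.005, -0.1, 6.0, 0.2, 0.0, 0.0, 0.0]
end [0.5173 0.2464 0.2296]
```

Emit:
carry_out(commands=[0,6,1,-0.024,-0.007,0.005,0,6,1,-0.01,0,0])

```text
time_s: 17.42
tcp_pos: [0.5187, 0.251, 0.231]
ee_rot: [[0.999, 0.039, 0.007], [0.039, -0.999, -0.0], [0.007, 0.001, -1.0]]
wrist_force: [-1.4, 3.9, 2.1]
gripper_width: 0.357
```

```bash
python3 -c "
from h import *
lev(.4,2)"
```

```text
17.425 th 0.331 along clampy F 3.96 Fz 2.1 tipbelow 7.8 w 31.0
17.425 at [0.5187 0.251  0.231 ] yang -87.75 tilt [ 0.007 -0.   ] F [-1.4  3.9  2.1] w 31.0
[-1.0, 6.0, 1.2, 0.001, -0.007, 0.003, -0.8, 5.3, 1.0, 0.0, 0.0, 0.0]
end [0.5173 0.2397 0.2288]
```

Emit:
carry_out(commands=[0,6,0.5,-0.01,0,0,0,6,0.5,-0.01,0,0])

```text
time_s: 17.68
tcp_pos: [0.5191, 0.2459, 0.2321]
ee_rot: [[0.999, 0.041, 0.013], [0.041, -0.999, -0.006], [0.012, 0.006, -1.0]]
wrist_force: [-6.0, 13.8, 2.1]
gripper_width: 0.357
```

```bash
python3 -c "
from h import *
lev(.48,2)"
```

```text
17.675 th 0.363 along clampy F 14.04 Fz 2.1 tipbelow 7.3 w 31.0
17.675 at [0.5191 0.2459 0.2321] yang -87.63 tilt [ 0.013 -0.006] F [-6.  13.8  2.1] w 31.0
[-0.7, 6.0, 1.0, 0.006, -0.012, 0.005, -0.6, 6.0, 1.0, 0.0, 0.0, 0.0]
end [0.5183 0.2338 0.2301]
```

Emit:
carry_out(commands=[-1,6,1.5,0.006,-0.012,0.005,-0.5,6,1.5,0,0,0])

```text
time_s: 17.92
tcp_pos: [0.5191, 0.2439, 0.2321]
ee_rot: [[0.999, 0.04, 0.009], [0.04, -0.999, 0.02], [0.01, -0.02, -1.0]]
wrist_force: [-5.7, 12.2, 4.6]
gripper_width: 0.357
```

```bash
python3 -c "
from h import *
lev(.48,2)"
```

```text
17.925 th 0.375 along clampy F 12.4 Fz 4.6 tipbelow 7.5 w 31.0
17.925 at [0.5191 0.2439 0.2321] yang -87.69 tilt [0.009 0.02 ] F [-5.7 12.2  4.6] w 31.0
[-0.7, 6.0, 1.0, -0.02, -0.01, 0.004, -0.7, 6.0, 1.1, 0.0, 0.0, 0.0]
end [0.5182 0.2318 0.2298]
```

Emit:
carry_out(commands=[-0.5,6,1,0,0,0,-0.5,6,1,0,0,0])

```text
time_s: 18.18
tcp_pos: [0.5193, 0.24, 0.2326]
ee_rot: [[0.999, 0.044, 0.016], [0.043, -0.998, 0.037], [0.018, -0.036, -0.999]]
wrist_force: [-3.6, 9.5, 3.2]
gripper_width: 0.359
```

```bash
python3 -c "
from h import *
lev(.56,2)"
```

```text
18.175 th 0.4 along clampy F 9.64 Fz 3.2 tipbelow 7.2 w 31.2
18.175 at [0.5193 0.24   0.2326] yang -87.49 tilt [0.016 0.037] F [-3.6  9.5  3.2] w 31.2
[-0.5, 6.0, 0.8, -0.037, -0.017, 0.007, -0.4, 6.0, 1.0, 0.0, 0.0, 0.0]
end [0.5189 0.228  0.2305]
```

Emit:
carry_out(commands=[-0.5,6,1.5,-0.037,-0.017,0.007,-0.5,6,1.5,-0.015,-0.005,0])

```text
time_s: 18.42
tcp_pos: [0.5201, 0.2347, 0.2333]
ee_rot: [[0.999, 0.039, 0.005], [0.039, -0.999, -0.002], [0.004, 0.002, -1.0]]
wrist_force: [-4.2, 8.4, 4.6]
gripper_width: 0.353
```

```bash
python3 -c "
from h import *
lev(.48,2)"
```

```text
18.425 th 0.43 along clampy F 8.55 Fz 4.6 tipbelow 6.7 w 30.7
18.425 at [0.5201 0.2347 0.2333] yang -87.76 tilt [ 0.005 -0.002] F [-4.2  8.4  4.6] w 30.7
[-2.0, 6.0, 3.2, 0.002, -0.004, 0.003, -0.7, 2.3, 1.2, 0.0, 0.0, 0.0]
end [0.5178 0.2263 0.2289]
```

Emit:
carry_out(commands=[-0.5,6,1,-0.015,-0.005,0])

```text
time_s: 18.55
tcp_pos: [0.5203, 0.2316, 0.2339]
ee_rot: [[0.999, 0.041, 0.003], [0.041, -0.999, -0.011], [0.003, 0.011, -1.0]]
wrist_force: [-3.7, 6.9, 4.1]
gripper_width: 0.356
```

```bash
python3 -c "
from h import *
lev(.56,2)"
```

```text
18.55 th 0.449 along clampy F 6.99 Fz 4.1 tipbelow 6.1 w 31.0
18.55 at [0.5203 0.2316 0.2339] yang -87.67 tilt [ 0.003 -0.011] F [-3.7  6.9  4.1] w 31.0
[-0.9, 6.0, 2.0, 0.011, -0.003, 0.004, -0.9, 6.0, 1.9, 0.0, 0.0, 0.0]
end [0.5189 0.2196 0.23  ]
```

Emit:
carry_out(commands=[-1,6,3,0.011,-0.003,0.004,-1,6,3,0,0,0])

```text
time_s: 18.8
tcp_pos: [0.5214, 0.2247, 0.2316]
ee_rot: [[0.999, 0.04, 0.01], [0.04, -0.999, 0.011], [0.011, -0.01, -1.0]]
wrist_force: [-0.3, 4.6, 3.5]
gripper_width: 0.357
```

```bash
python3 -c "
from h import *
lev(.56,2)"
```

```text
18.8 th 0.492 along clampy F 4.62 Fz 3.5 tipbelow 8.2 w 31.0
18.8 at [0.5214 0.2247 0.2316] yang -87.72 tilt [0.01  0.011] F [-0.3  4.6  3.5] w 31.0
[-1.9, 6.0, 1.8, -0.01, -0.011, 0.003, -1.6, 5.2, 1.7, 0.0, 0.0, 0.0]
end [0.5183 0.2134 0.228 ]
```

Emit:
carry_out(commands=[-1,6,2.5,-0.005,0,0,0,6,2.5,-0.01,0,0])

```text
time_s: 19.05
tcp_pos: [0.5231, 0.2195, 0.2307]
ee_rot: [[0.999, 0.042, 0.021], [0.042, -0.999, 0.012], [0.022, -0.011, -1.0]]
wrist_force: [-5.9, 14.3, 6.7]
gripper_width: 0.36
```

```bash
python3 -c "
from h import *
lev(.64,2)"
```

```text
19.05 th 0.525 along clampy F 14.53 Fz 6.7 tipbelow 8.8 w 31.3
19.05 at [0.5231 0.2195 0.2307] yang -87.6 tilt [0.021 0.012] F [-5.9 14.3  6.7] w 31.3
[-1.7, 6.0, 1.4, -0.011, -0.022, 0.005, -1.6, 6.0, 1.5, 0.0, 0.0, 0.0]
end [0.5203 0.2074 0.2277]
```

Emit:
carry_out(commands=[-3,6,1.5,-0.012,-0.022,0.005,-1.5,6,1.5,-0.01,-0.01,0])

```text
time_s: 19.3
tcp_pos: [0.5229, 0.2171, 0.2308]
ee_rot: [[0.999, 0.04, 0.005], [0.04, -0.999, 0.009], [0.005, -0.009, -1.0]]
wrist_force: [-3.9, 12.1, 3.1]
gripper_width: 0.357
```

```bash
python3 -c "
from h import *
lev(.64,2)"
```

```text
19.3 th 0.538 along clampy F 12.21 Fz 3.1 tipbelow 8.5 w 31.1
19.3 at [0.5229 0.2171 0.2308] yang -87.72 tilt [0.005 0.009] F [-3.9 12.1  3.1] w 31.1
[-1.7, 6.0, 1.7, -0.009, -0.005, 0.003, -1.7, 6.0, 1.7, 0.0, 0.0, 0.0]
end [0.52   0.205  0.2274]
```

Emit:
carry_out(commands=[-1,6,1.5,-0.015,-0.01,0,-1,6,1.5,-0.015,0,0])

```text
time_s: 19.55
tcp_pos: [0.5234, 0.2122, 0.231]
ee_rot: [[0.999, 0.043, 0.005], [0.043, -0.999, -0.007], [0.005, 0.007, -1.0]]
wrist_force: [-2.9, 10.0, 4.3]
gripper_width: 0.358
```

```bash
python3 -c "
from h import *
lev(.64,2)"
```

```text
19.55 th 0.568 along clampy F 10.14 Fz 4.3 tipbelow 7.9 w 31.1
19.55 at [0.5234 0.2122 0.231 ] yang -87.56 tilt [ 0.005 -0.007] F [-2.9 10.   4.3] w 31.1
[-2.7, 6.0, 2.6, 0.007, -0.005, 0.006, -2.4, 5.6, 2.4, 0.0, 0.0, 0.0]
end [0.5187 0.2004 0.226 ]
```

Emit:
carry_out(commands=[-2.5,6,3,0.007,-0.005,0.006,-2,6,3,0,0,0])

```text
time_s: 19.8
tcp_pos: [0.5236, 0.2073, 0.2302]
ee_rot: [[0.999, 0.04, 0.016], [0.04, -0.999, 0.015], [0.016, -0.015, -1.0]]
wrist_force: [-1.2, 7.9, 6.3]
gripper_width: 0.355
```

```bash
python3 -c "
from h import *
lev(.64,2)"
```

```text
19.8 th 0.598 along clampy F 7.95 Fz 6.3 tipbelow 8.0 w 30.9
19.8 at [0.5236 0.2073 0.2302] yang -87.69 tilt [0.016 0.015] F [-1.2  7.9  6.3] w 30.9
[-4.5, 6.0, 3.5, -0.015, -0.016, 0.004, -0.7, 0.9, 0.5, 0.0, 0.0, 0.0]
end [0.5188 0.2002 0.226 ]
```

Emit:
carry_out(commands=[-2,5,2.5,0,0,0])

```text
time_s: 19.92
tcp_pos: [0.5237, 0.2052, 0.23]
ee_rot: [[0.999, 0.042, 0.023], [0.041, -0.999, 0.022], [0.023, -0.021, -0.999]]
wrist_force: [-0.7, 7.8, 3.4]
gripper_width: 0.362
```

```bash
python3 -c "
from h import *
lev(.72,2)"
```

```text
19.925 th 0.612 along clampy F 7.81 Fz 3.4 tipbelow 7.9 w 31.5
19.925 at [0.5237 0.2052 0.23  ] yang -87.61 tilt [0.023 0.022] F [-0.7  7.8  3.4] w 31.5
[-1.9, 6.0, 2.2, -0.021, -0.023, 0.005, -1.8, 6.0, 2.4, 0.0, 0.0, 0.0]
end [0.5206 0.1932 0.2252]
```

Emit:
carry_out(commands=[-2,6,2.5,-0.022,-0.023,0.005])

```text
time_s: 20.05
tcp_pos: [0.5237, 0.2017, 0.2298]
ee_rot: [[0.999, 0.037, 0.007], [0.037, -0.999, 0.005], [0.007, -0.005, -1.0]]
wrist_force: [-1.9, 5.9, 4.3]
gripper_width: 0.358
```

```bash
python3 -c "
from h import *
lev(.72,2)"
```

```text
20.05 th 0.633 along clampy F 5.93 Fz 4.3 tipbelow 7.4 w 31.1
20.05 at [0.5237 0.2017 0.2298] yang -87.85 tilt [0.007 0.005] F [-1.9  5.9  4.3] w 31.1
[-2.2, 6.0, 2.9, -0.005, -0.007, 0.001, -2.1, 6.0, 2.9, 0.0, 0.0, 0.0]
end [0.5199 0.1895 0.2239]
```

Emit:
carry_out(commands=[-2,6,2.5,-0.01,-0.01,0])

```text
time_s: 20.18
tcp_pos: [0.5238, 0.1979, 0.2291]
ee_rot: [[0.999, 0.039, 0.003], [0.039, -0.999, -0.0], [0.003, 0.001, -1.0]]
wrist_force: [0.8, 6.4, 4.0]
gripper_width: 0.356
```

```bash
python3 -c "
from h import *
lev(.72,2)"
```

```text
20.175 th 0.656 along clampy F 6.33 Fz 4.0 tipbelow 7.4 w 31.0
20.175 at [0.5238 0.1979 0.2291] yang -87.79 tilt [ 0.003 -0.   ] F [0.8 6.4 4. ] w 31.0
[-2.9, 6.0, 3.6, 0.001, -0.003, 0.002, -2.1, 4.2, 2.5, 0.0, 0.0, 0.0]
end [0.5192 0.1875 0.223 ]
```

Emit:
carry_out(commands=[-2,6,2.5,-0.01,-0.01,0])

```text
time_s: 20.3
tcp_pos: [0.524, 0.1951, 0.2288]
ee_rot: [[0.999, 0.04, 0.001], [0.04, -0.999, -0.003], [0.0, 0.003, -1.0]]
wrist_force: [-2.8, 12.1, 7.1]
gripper_width: 0.359
```

```bash
python3 -c "
from h import *
lev(.72,2)"
```

```text
20.3 th 0.674 along clampy F 12.16 Fz 7.1 tipbelow 7.1 w 31.2
20.3 at [0.524  0.1951 0.2288] yang -87.72 tilt [ 0.001 -0.003] F [-2.8 12.1  7.1] w 31.2
[-4.1, 6.0, 4.7, 0.003, 0.0, 0.003, -1.0, 1.4, 1.1, 0.0, 0.0, 0.0]
end [0.5192 0.1875 0.223 ]
```

Emit:
carry_out(commands=[-2,6,3,0,0,0.003])

```text
time_s: 20.42
tcp_pos: [0.5242, 0.1936, 0.2284]
ee_rot: [[0.999, 0.038, 0.008], [0.038, -0.999, 0.006], [0.008, -0.006, -1.0]]
wrist_force: [-4.0, 13.7, 7.7]
gripper_width: 0.359
```

```bash
python3 -c "
from h import *
lev(.8,2)"
```

```text
20.425 th 0.683 along clampy F 13.87 Fz 7.7 tipbelow 7.1 w 31.2
20.425 at [0.5242 0.1936 0.2284] yang -87.8 tilt [0.008 0.006] F [-4.  13.7  7.7] w 31.2
[-1.7, 6.0, 3.0, -0.006, -0.008, 0.002, -1.7, 6.0, 3.1, 0.0, 0.0, 0.0]
end [0.5213 0.1815 0.2223]
```

Emit:
carry_out(commands=[-2,6,3,-0.01,-0.01,0])

```text
time_s: 20.55
tcp_pos: [0.5243, 0.1927, 0.2283]
ee_rot: [[0.999, 0.04, 0.007], [0.04, -0.999, 0.007], [0.007, -0.007, -1.0]]
wrist_force: [-4.3, 15.4, 8.5]
gripper_width: 0.357
```

```bash
python3 -c "
from h import *
lev(.8,2)"
```

```text
20.55 th 0.689 along clampy F 15.51 Fz 8.5 tipbelow 7.0 w 31.0
20.55 at [0.5243 0.1927 0.2283] yang -87.7 tilt [0.007 0.007] F [-4.3 15.4  8.5] w 31.0
[-1.8, 6.0, 3.1, -0.007, -0.007, 0.003, -1.8, 6.0, 3.2, 0.0, 0.0, 0.0]
end [0.5212 0.1806 0.222 ]
```

Emit:
carry_out(commands=[-2,6,3,-0.01,-0.01,0])

```text
time_s: 20.68
tcp_pos: [0.5243, 0.1915, 0.2282]
ee_rot: [[0.999, 0.042, 0.005], [0.042, -0.999, 0.007], [0.005, -0.007, -1.0]]
wrist_force: [-3.5, 13.6, 7.6]
gripper_width: 0.36
```

```bash
python3 -c "
from h import *
lev(.8,2)"
```

```text
20.675 th 0.697 along clampy F 13.75 Fz 7.6 tipbelow 6.8 w 31.3
20.675 at [0.5243 0.1915 0.2282] yang -87.59 tilt [0.005 0.007] F [-3.5 13.6  7.6] w 31.3
[-2.0, 6.0, 3.3, -0.007, -0.005, 0.005, -1.9, 6.0, 3.4, 0.0, 0.0, 0.0]
end [0.5209 0.1794 0.2214]
```

Emit:
carry_out(commands=[-2,6,3.5,-0.012,-0.008,0.005,-2,6,3.5,-0.01,-0.005,0])

```text
time_s: 20.92
tcp_pos: [0.5249, 0.1885, 0.2272]
ee_rot: [[0.999, 0.041, 0.009], [0.041, -0.999, 0.003], [0.009, -0.003, -1.0]]
wrist_force: [-2.4, 11.1, 8.1]
gripper_width: 0.36
```

```bash
python3 -c "
from h import *
lev(.8,2)"
```

```text
20.925 th 0.716 along clampy F 11.13 Fz 8.1 tipbelow 7.0 w 31.3
20.925 at [0.5249 0.1885 0.2272] yang -87.65 tilt [0.009 0.003] F [-2.4 11.1  8.1] w 31.3
[-2.6, 6.0, 3.7, -0.003, -0.009, 0.004, -2.6, 6.0, 3.7, 0.0, 0.0, 0.0]
end [0.5202 0.1763 0.2198]
```

Emit:
carry_out(commands=[-2,6,3.5,-0.01,-0.005,0.003])

```text
time_s: 21.05
tcp_pos: [0.5251, 0.1866, 0.2266]
ee_rot: [[0.999, 0.04, 0.013], [0.04, -0.999, 0.002], [0.013, -0.001, -1.0]]
wrist_force: [-2.7, 10.3, 8.0]
gripper_width: 0.36
```

```bash
python3 -c "
from h import *
lev(.8,2)"
```

```text
21.05 th 0.728 along clampy F 10.37 Fz 8.0 tipbelow 7.0 w 31.3
21.05 at [0.5251 0.1866 0.2266] yang -87.72 tilt [0.013 0.002] F [-2.7 10.3  8. ] w 31.3
[-3.2, 6.0, 4.0, -0.001, -0.013, 0.003, -2.8, 5.3, 3.6, 0.0, 0.0, 0.0]
end [0.5196 0.1751 0.219 ]
```

Emit:
carry_out(commands=[-3,6,4,-0.002,-0.013,0.003])

```text
time_s: 21.18
tcp_pos: [0.5251, 0.1847, 0.2258]
ee_rot: [[0.999, 0.039, 0.009], [0.039, -0.999, 0.008], [0.01, -0.008, -1.0]]
wrist_force: [1.0, 10.5, 6.9]
gripper_width: 0.356
```

```bash
python3 -c "
from h import *
lev(.8,2)"
```

```text
21.175 th 0.739 along clampy F 10.44 Fz 6.9 tipbelow 7.3 w 31.0
21.175 at [0.5251 0.1847 0.2258] yang -87.76 tilt [0.009 0.008] F [ 1.  10.5  6.9] w 31.0
[-3.6, 6.0, 4.2, -0.008, -0.01, 0.002, -2.2, 3.6, 2.6, 0.0, 0.0, 0.0]
end [0.5197 0.1749 0.2189]
```

Emit:
carry_out(commands=[-3,5,4,-0.002,-0.01,0])

```text
time_s: 21.3
tcp_pos: [0.5252, 0.1836, 0.2249]
ee_rot: [[0.999, 0.041, 0.009], [0.041, -0.999, 0.015], [0.01, -0.014, -1.0]]
wrist_force: [-0.8, 10.5, 7.8]
gripper_width: 0.358
```

```bash
python3 -c "
from h import *
lev(.8,2)"
```

```text
21.3 th 0.746 along clampy F 10.53 Fz 7.8 tipbelow 7.9 w 31.1
21.3 at [0.5252 0.1836 0.2249] yang -87.66 tilt [0.009 0.015] F [-0.8 10.5  7.8] w 31.1
[-4.2, 6.0, 4.1, -0.014, -0.01, 0.004, -1.6, 2.4, 1.7, 0.0, 0.0, 0.0]
end [0.5197 0.175  0.219 ]
```

Emit:
carry_out(commands=[-2,4,3,-0.002,-0.005,0])

```text
time_s: 21.42
tcp_pos: [0.5253, 0.183, 0.2247]
ee_rot: [[0.999, 0.042, 0.012], [0.042, -0.999, 0.02], [0.012, -0.019, -1.0]]
wrist_force: [-4.4, 9.3, 7.0]
gripper_width: 0.356
```

```bash
python3 -c "
from h import *
lev(.8,2)"
```

```text
21.425 th 0.75 along clampy F 9.49 Fz 7.0 tipbelow 8.0 w 30.9
21.425 at [0.5253 0.183  0.2247] yang -87.58 tilt [0.012 0.02 ] F [-4.4  9.3  7. ] w 30.9
[-4.6, 6.0, 4.1, -0.02, -0.012, 0.006, -1.4, 1.9, 1.4, 0.0, 0.0, 0.0]
end [0.5197 0.1749 0.219 ]
```

Emit:
carry_out(commands=[-3,6,4,-0.02,-0.012,0.006])

```text
time_s: 21.55
tcp_pos: [0.5252, 0.1804, 0.2237]
ee_rot: [[0.999, 0.037, 0.009], [0.037, -0.999, 0.007], [0.01, -0.007, -1.0]]
wrist_force: [-0.8, 7.9, 6.1]
gripper_width: 0.358
```

```bash
python3 -c "
from h import *
lev(.8,2)"
```

```text
21.55 th 0.766 along clampy F 7.89 Fz 6.1 tipbelow 8.1 w 31.1
21.55 at [0.5252 0.1804 0.2237] yang -87.86 tilt [0.009 0.007] F [-0.8  7.9  6.1] w 31.1
[-5.7, 5.3, 4.6, -0.007, -0.01, 0.001, 0.0, 0.0, 0.0, 0.0, 0.0, 0.0]
end [0.5197 0.175  0.219 ]
```

Emit:
carry_out(commands=[-3,6,4,-0.01,-0.01,0])

```text
time_s: 21.68
tcp_pos: [0.5251, 0.1779, 0.2225]
ee_rot: [[0.999, 0.039, 0.009], [0.039, -0.999, 0.004], [0.009, -0.004, -1.0]]
wrist_force: [0.8, 8.6, 5.8]
gripper_width: 0.361
```

```bash
python3 -c "
from h import *
lev(.8,2)"
```

```text
21.675 th 0.784 along clampy F 8.54 Fz 5.8 tipbelow 8.4 w 31.4
21.675 at [0.5251 0.1779 0.2225] yang -87.75 tilt [0.009 0.004] F [0.8 8.6 5.8] w 31.4
[-5.6, 2.5, 3.4, -0.004, -0.009, 0.003, 0.0, 0.0, 0.0, 0.0, 0.0, 0.0]
end [0.5197 0.1752 0.219 ]
```

```bash
python3 - <<'E'
from h import *
t=capture('top');s=capture('scene')
cv2.imwrite('pics/q1.png',np.hstack([cv2.resize(t[190:290,130:330],(400,200)),cv2.resize(s[200:400,270:470],(400,400))[:200]]) [:,:,::-1]);cv2.imwrite('pics/q1t.png',cv2.resize(t[190:290,110:330],(800,364))[:,:,::-1]);cv2.imwrite('pics/q1s.png',cv2.resize(s[210:390,280:460],(600,600))[:,:,::-1])
lev(.8,1)
for i in range(4): capture('top');lev()
E
```

```text
21.775 th 0.785 along clampy F 7.89 Fz 6.3 tipbelow 8.5 w 31.0
21.775 at [0.5251 0.1775 0.2223] yang -87.78 tilt [0.009 0.004] F [0.3 7.9 6.3] w 31.0
[-5.6, 2.4, 3.3, -0.003, -0.009, 0.002]
end [0.5197 0.1749 0.219 ]
21.825 th 0.785 along clampy F 7.63 Fz 6.1 tipbelow 8.5 w 31.0
21.875 th 0.785 along clampy F 8.12 Fz 5.0 tipbelow 8.5 w 31.0
21.925 th 0.786 along clampy F 7.37 Fz 6.4 tipbelow 8.5 w 31.3
21.975 th 0.784 along clampy F 7.74 Fz 6.0 tipbelow 8.5 w 30.9
```

View pics/q1t.png

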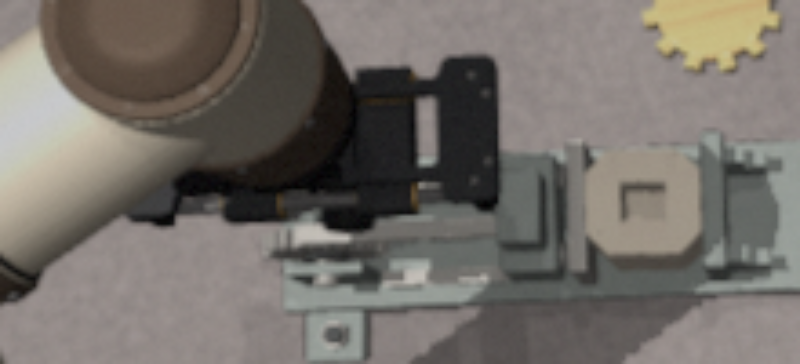

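View pics/q1s.png

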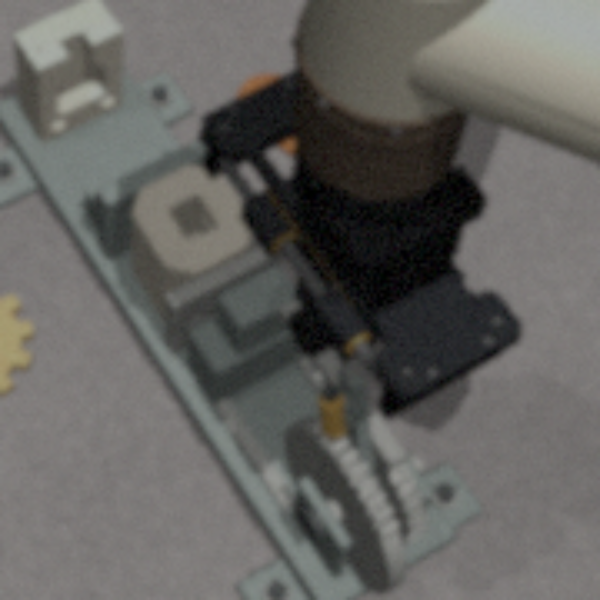

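Five dwells were felt, and the pose is steady at lever ≈ 0.785 rad with the halves closed. Handing in without another row, because a new row would relax the push.

```bash
python3 - <<'E'
from h import *
lev();print(finish_job());lev()
E
```

```text
21.975 th 0.784 along clampy F 7.74 Fz 6.0 tipbelow 8.5 w 30.9
the job is handed in; nothing more can be done
None
the job is handed in; nothing more can be done
```

I stood the white facetted half on the clamp bed facing its partner and let go of it. Then I pushed the lever five clicks over and handed the job in at about 22 s, still holding it there. The hand-in gives no verdict.

- **Mate:** The half at the fixed jaw has its back corners cut off, so its mate was the white facetted half at top-picture pixel (413,210). I left the plain block, the slim half and the orange and purple look-alikes alone.
- **Placing:** The force on the wrist turned upward when the half touched the bed. After I let go, both views showed it upright and in line, with a gap on each side.
- **Clicks:** I felt five push peaks, at about 0.09, 0.20, 0.36, 0.53 and 0.69 rad, and a drop after each.
- **Last checks:**
  - **Lever:** It read 0.784–0.786 rad, worked out from the finger position and steady over five readings, so it is past the fifth click and short of the sixth.
  - **Push on the grip:** The fingers pressed with about 8 N along the clamp and 6 N vertically. The bar is caged between them at a 31 mm opening rather than squeezed, so that push is what holds it.
  - **Halves:** The last pictures show them closed against each other with the jaw plate on the mate's back. I judged that by eye; I did not measure the gap or the plate's force.
- **What disagreed:** While pushing, the arm gave way sideways by about 5 mm along the bar and tilted by up to 0.04 rad. I corrected the tilt, but the fingers ended about 5 mm off the sideways line I aimed for, still well on the 60 mm bar.

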